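Set up the bottle filling rack

ROBOT

A 6-joint arm with a two-finger parallel gripper is mounted at the origin on a cart in front of the work surface, level with it; the furniture and walls round the work are solid. World frame = base frame: x ahead of the robot, y to its left, z up, the work surface at z = 0. Lengths are in m, angles in rad, forces in N, time in s.
With the tool pointing down it reaches from about 0.25 to 0.775 m from the base axis. Payload 4 kg.
Tool frame: the origin (TCP) lies at the very end of the fingers, on their centre line; the grasp point (between the pads) lies 19 mm behind it; z points along the fingers, x is the direction in which the jaws open and shut, and the axes are right-handed (so a half turn about z gives the same grasp; the last joint's range is limited). The gripper opens to 85 mm and grips with 20 to 120 N. Pads are 22 mm wide; open, the fingers measure 114 mm over their backs; the gripper's body (76 mm by 85 mm) begins 54 mm behind the grasp point. The pads swing forward as they close: fully open they stand 13 mm farther back than shut.
Start: joints at [-1.392, 0.087, 1.371, -0, 1.684, -0.103], TCP at [0.153, -0.528, 0.231] pointing down, gripper open.
Joint ranges: [-3.1, 3.1], [-0.76, 2.03], [0.27, 2.55], [-1.08, 4.22], [0.17, 2.65], [-2.57, 2.57]. Speed limits (rad/s): [2.79, 2.79, 3.14, 3.14, 3.14, 3.14].

INTERFACE

Orientations are given as a rotation vector (axis times angle).
In Python, from station import r gives the robot as it stands.
- The arm moves only by the shell command python3 -m handwheel 'ROWS' [FORCE]. ROWS is text: rows parted by semicolons, each of 5 numbers parted by spaces: the opening, from 0 (shut) to 1 (fully open), then the shift along the world's x, y, z in m, then the turn about the world's z in rad. A call has 1 to 20 rows; each row shifts and turns the pose as measured when the row begins; what a row does not reach is not made up. A row lasts 1/8 s, in which the tool goes at most 62.5 mm and 10.7 degrees, less where a joint would pass 70% of its speed; a pose out of reach is approached as far as the arm can. A call with a gripper value outside its range is refused whole. The fingers move at their own pace and stop on an object; FORCE is the grip in N (left out, the last holds). Time passes only in rows, so rows that do not move let the fingers close. It gives the time, the measured TCP pose, the force and the opening at its end, in the units of the state.
- r.observe(): the state, without advancing time (a new reading comes with each control period).
- r.read_camera(name): name is "side" or "top"; returns a dict with "image" (384x512x3 uint8, red, green, blue), "camera_matrix" (3x3 intrinsics, pixels), "camera_from_world" (4x4, takes a point from world to camera coordinates). Camera axes: x right, y up, looking along -z (the intrinsics and any distortion apply to the point x, -y, -z); pixel columns grow to the right and rows downward; lengths in m; the calibration is good to about 2 mm. A picture is of the moment at which its call begins. There is no depth.
- r.job_done(): hands the job in, once; it reports no verdict.
Trained networks look in a picture, given as the dict that the camera call returned (one of the last four; its "shot" number tells which), for a name from the list of things; names that differ only in an ending like _2 or _b are one class to them, and where a whole thing is asked for, a point or a joint stands for the part that bears it (a point fixed in the world has none). Each returns a list of dicts, best first, with "score" (0 to 1); they miss things now and then, are a little off and sometimes report something else, mostly with a low value. They report only what shows in the picture. A call takes as long as a camera call. They do not tell look-alikes from the thing itself.
- r.cut_out(picture, query): "pixels" (384x512 bool, what is visible of it) and "box" ([centre column, centre row, width, height] as shares, 0 to 1, of the picture: columns of its width, rows of its height, round what is visible of it).
- r.landmark_of(picture, query): "location" ([column, row] as shares, 0 to 1, of the picture: columns of its width, rows of its height: a listed point, or the origin of a listed thing).
The state is a dict: "time": time; "joints": joint angles; "dq": joint speeds; "tau": joint torques, N m; "eef_pos": TCP position; "eef_rot": TCP orientation; "force": force on the tool from outside, world axes, zero at the start; "ft_torque": the same for the moment, N m; "finger_gap": opening from 0.0 (shut) to 1.0 (fully open).
Only numpy, scipy, OpenCV 4.12 (cv2) and the standard library are available. Lean on these libraries where they do the work, as an engineer would, in place of code of your own. Each camera call takes 0.05 s, during which the arm holds its last target. There are 200 camera calls.

TASK

Get the filling rack ready for decanting oil: swing its toggle clamp open, stand each open empty bottle upright in a pocket of its own, and swing the clamp fully shut so that it presses the bottles home against their pegs. Then lift a funnel up and off the rail for each bottle and let it rest loosely upright in the bottle's neck; do not push it in, or it wedges. Leave the clamp shut, any spare funnel hanging, and everything else where it is.

Things in the scene. Friction and masses are not known exactly. Their poses are not given: they have to be found in the camera images.
- bottle_1_mid (a point): open empty amber glass bottle (no cap, no label), thick-bottomed, 105 mm high, 140 g: body 52 mm across with straight sides up to 70 mm, then shoulder and open neck (32 mm across outside, round bore 22 mm). Point: on its axis half-way up, 52.5 mm from foot and mouth; z up; best gripped across its sides 12 mm above it, so that the gripper clears the mouth. Absent (None) in some runs
- bottle_2_mid (a point): open empty amber glass bottle (no cap, no label), thick-bottomed, 105 mm high, 140 g: body 52 mm across with straight sides up to 70 mm, then shoulder and open neck (32 mm across outside, round bore 22 mm). Point: on its axis half-way up, 52.5 mm from foot and mouth; z up; best gripped across its sides 12 mm above it, so that the gripper clears the mouth. Absent (None) in some runs
- bottle_3_mid (a point): open empty amber glass bottle (no cap, no label), thick-bottomed, 105 mm high, 140 g: body 52 mm across with straight sides up to 70 mm, then shoulder and open neck (32 mm across outside, round bore 22 mm). Point: on its axis half-way up, 52.5 mm from foot and mouth; z up; best gripped across its sides 12 mm above it, so that the gripper clears the mouth. Absent (None) in some runs
- funnel_1_collar (a point): stainless funnel, 97 mm high, 80 g, hanging on the rail: straight round collar at the top (62 mm across, 22 mm high), cone, then a tapered stem 55 mm long (26 mm across at its root, 14 mm at its tip). Point: centre of the collar, where it is gripped, on the axis, 86 mm above the stem's tip; z up, x to its hook tab. In a neck it comes to rest with this point 101 mm above the bottle's middle
- funnel_2_collar (a point): stainless funnel, 97 mm high, 80 g, hanging on the rail: straight round collar at the top (62 mm across, 22 mm high), cone, then a tapered stem 55 mm long (26 mm across at its root, 14 mm at its tip). Point: centre of the collar, where it is gripped, on the axis, 86 mm above the stem's tip; z up, x to its hook tab. In a neck it comes to rest with this point 101 mm above the bottle's middle
- funnel_3_collar (a point): stainless funnel, 97 mm high, 80 g, hanging on the rail: straight round collar at the top (62 mm across, 22 mm high), cone, then a tapered stem 55 mm long (26 mm across at its root, 14 mm at its tip). Point: centre of the collar, where it is gripped, on the axis, 86 mm above the stem's tip; z up, x to its hook tab. In a neck it comes to rest with this point 101 mm above the bottle's middle
- pocket_1 (a point): left pocket of the plywood filling rack (fixed, 384 mm long; pockets 110 mm apart). Point: on its 12 mm base, at the axis of a bottle pressed home against the pocket's two pegs (43 mm high, on the -x side). x to the clamp, y left along the row. Clamp open, a bottle's axis has room from 0 to 19 mm along x: put it down near 9, within 3 mm in y; clamp shut, rubber pads block the pocket
- pocket_2 (a point): middle pocket of the plywood filling rack (fixed, 384 mm long; pockets 110 mm apart). Point: on its 12 mm base, at the axis of a bottle pressed home against the pocket's two pegs (43 mm high, on the -x side). x to the clamp, y left along the row. Clamp open, a bottle's axis has room from 0 to 19 mm along x: put it down near 9, within 3 mm in y; clamp shut, rubber pads block the pocket
- pocket_3 (a point): right pocket of the plywood filling rack (fixed, 384 mm long; pockets 110 mm apart). Point: on its 12 mm base, at the axis of a bottle pressed home against the pocket's two pegs (43 mm high, on the -x side). x to the clamp, y left along the row. Clamp open, a bottle's axis has room from 0 to 19 mm along x: put it down near 9, within 3 mm in y; clamp shut, rubber pads block the pocket
- clamp_handle (a joint): handle of the push-pull toggle clamp behind the pockets: 0 rad = fully shut (handle leans 30 degrees to the pockets, pad bar forward), 1.3 rad = fully open (leans 44 degrees away from them, bar drawn back 22 mm). Below 0.1 rad it is over centre and holds itself; it stays at either end. Swinging it takes a few newtons
- handle_grip (a point): middle of the crossbar of the clamp's T handle: a round bar along the hinge's y, 84 mm long and 14 mm thick (17 mm over its middle 18 mm), 85 mm from the hinge, on a 12 mm stem. Either half, 26 mm to the side, can be pinched from above across x and led along its arc, or pushed. It moves with the handle
- clamp_pivot (a point): hinge of the clamp handle, fixed on the rack 42 mm above the table; axes as the pockets', the hinge axis is y. The crossbar lies 85 mm from here in the x-z plane, at (handle value - 0.524) rad from vertical, positive to +x (away from the pockets)
- hang_rail (a point): middle of the funnel stand's upper rail (fixed; 8 mm rod along y, 410 mm between wooden posts 212 mm high, 190 mm above the table). Funnels hang upright on its -x side, axes 38 mm out, by a 20 mm wide hook tab whose lip reaches 16 mm below the tab: lift at least 25 mm straight up, then draw off along -x. A second rod 59 mm lower steadies the stems
- scale: closed black pocket scale, 88 x 130 x 26 mm, lying to the right of the rack; a bystander, leave it alone. Origin under its middle
- goggles: blue safety spectacles, about 54 x 137 x 50 mm, standing to the right of the rack; a bystander, leave them alone. Origin under its middle
- capped_bottle: full amber bottle with a black screw cap, 62 mm across, 127 mm high, standing farther back; a bystander, leave it alone (it is taller than the open bottles and capped). Origin under its middle
- phone_by: phone, 76 x 152 x 11 mm, lying between rack and funnel stand; a bystander, leave it alone. Origin under its middle
Things that resemble listed ones, but are neither listed nor needed, are in the scene too. What is shaped like the part that bears funnel_1_collar but pink is not meant.

How it is judged:
On the way, in this order (a step that is already met when the one before it is completed fails the run):
1. the clamp is swung back open (value of joint clamp_handle above 1.1 rad), for 0.2 s.
2. every bottle stands upright in a pocket of the rack ((horizontal distance between bottle_1_mid and pocket_1 below 0.026 m or horizontal distance between bottle_1_mid and pocket_2 below 0.026 m or horizontal distance between bottle_1_mid and pocket_3 below 0.026 m) and z of bottle_1_mid in the frame of pocket_2 between 0.046 and 0.059 m and angle between each of bottle_1_mid, bottle_2_mid, bottle_3_mid's own z axis and vertical below 0.12 rad and (horizontal distance between bottle_2_mid and pocket_1 below 0.026 m or horizontal distance between bottle_2_mid and pocket_2 below 0.026 m or horizontal distance between bottle_2_mid and pocket_3 below 0.026 m) and z of bottle_2_mid in the frame of pocket_2 between 0.046 and 0.059 m and (horizontal distance between bottle_3_mid and pocket_1 below 0.026 m or horizontal distance between bottle_3_mid and pocket_2 below 0.026 m or horizontal distance between bottle_3_mid and pocket_3 below 0.026 m) and z of bottle_3_mid in the frame of pocket_2 between 0.046 and 0.059 m), for 0.3 s.
3. the clamp is fully shut with every bottle home against its pegs (value of joint clamp_handle below 0.06 rad and (horizontal distance between bottle_1_mid and pocket_1 below 0.009 m or horizontal distance between bottle_1_mid and pocket_2 below 0.009 m or horizontal distance between bottle_1_mid and pocket_3 below 0.009 m) and z of bottle_1_mid in the frame of pocket_2 between 0.046 and 0.059 m and angle between each of bottle_1_mid, bottle_2_mid, bottle_3_mid's own z axis and vertical below 0.12 rad and (horizontal distance between bottle_2_mid and pocket_1 below 0.009 m or horizontal distance between bottle_2_mid and pocket_2 below 0.009 m or horizontal distance between bottle_2_mid and pocket_3 below 0.009 m) and z of bottle_2_mid in the frame of pocket_2 between 0.046 and 0.059 m and (horizontal distance between bottle_3_mid and pocket_1 below 0.009 m or horizontal distance between bottle_3_mid and pocket_2 below 0.009 m or horizontal distance between bottle_3_mid and pocket_3 below 0.009 m) and z of bottle_3_mid in the frame of pocket_2 between 0.046 and 0.059 m), for 0.3 s.
At the end, for the whole second after the job is handed in: Clamp within 0.06 rad of shut; each bottle upright on the rack, axis within 9 mm of a pocket's point; a funnel in each neck, within 10 degrees of upright, collar point 93 to 114 mm above the bottle's middle and within 20 mm of its axis; spare funnels within 30 mm of where they hung; all at rest (all of step 3 and ((z of funnel_1_collar in the frame of bottle_1_mid between 0.093 and 0.114 m and horizontal distance between funnel_1_collar and bottle_1_mid below 0.02 m) or (z of funnel_2_collar in the frame of bottle_1_mid between 0.093 and 0.114 m and horizontal distance between funnel_2_collar and bottle_1_mid below 0.02 m) or (z of funnel_3_collar in the frame of bottle_1_mid between 0.093 and 0.114 m and horizontal distance between funnel_3_collar and bottle_1_mid below 0.02 m)) and ((z of funnel_1_collar in the frame of bottle_2_mid between 0.093 and 0.114 m and horizontal distance between funnel_1_collar and bottle_2_mid below 0.02 m) or (z of funnel_2_collar in the frame of bottle_2_mid between 0.093 and 0.114 m and horizontal distance between funnel_2_collar and bottle_2_mid below 0.02 m) or (z of funnel_3_collar in the frame of bottle_2_mid between 0.093 and 0.114 m and horizontal distance between funnel_3_collar and bottle_2_mid below 0.02 m)) and ((z of funnel_1_collar in the frame of bottle_3_mid between 0.093 and 0.114 m and horizontal distance between funnel_1_collar and bottle_3_mid below 0.02 m) or (z of funnel_2_collar in the frame of bottle_3_mid between 0.093 and 0.114 m and horizontal distance between funnel_2_collar and bottle_3_mid below 0.02 m) or (z of funnel_3_collar in the frame of bottle_3_mid between 0.093 and 0.114 m and horizontal distance between funnel_3_collar and bottle_3_mid below 0.02 m)) and ((z of funnel_1_collar in the frame of bottle_1_mid between 0.093 and 0.114 m and horizontal distance between funnel_1_collar and bottle_1_mid below 0.02 m) or (z of funnel_1_collar in the frame of bottle_2_mid between 0.093 and 0.114 m and horizontal distance between funnel_1_collar and bottle_2_mid below 0.02 m) or (z of funnel_1_collar in the frame of bottle_3_mid between 0.093 and 0.114 m and horizontal distance between funnel_1_collar and bottle_3_mid below 0.02 m) or distance of funnel_1_collar from where it was at the start of the episode below 0.03 m) and ((z of funnel_2_collar in the frame of bottle_1_mid between 0.093 and 0.114 m and horizontal distance between funnel_2_collar and bottle_1_mid below 0.02 m) or (z of funnel_2_collar in the frame of bottle_2_mid between 0.093 and 0.114 m and horizontal distance between funnel_2_collar and bottle_2_mid below 0.02 m) or (z of funnel_2_collar in the frame of bottle_3_mid between 0.093 and 0.114 m and horizontal distance between funnel_2_collar and bottle_3_mid below 0.02 m) or distance of funnel_2_collar from where it was at the start of the episode below 0.03 m) and ((z of funnel_3_collar in the frame of bottle_1_mid between 0.093 and 0.114 m and horizontal distance between funnel_3_collar and bottle_1_mid below 0.02 m) or (z of funnel_3_collar in the frame of bottle_2_mid between 0.093 and 0.114 m and horizontal distance between funnel_3_collar and bottle_2_mid below 0.02 m) or (z of funnel_3_collar in the frame of bottle_3_mid between 0.093 and 0.114 m and horizontal distance between funnel_3_collar and bottle_3_mid below 0.02 m) or distance of funnel_3_collar from where it was at the start of the episode below 0.03 m) and angle between each of funnel_1_collar, funnel_2_collar, funnel_3_collar's own z axis and vertical below 0.17 rad and linear speed of each of bottle_1, bottle_2, bottle_3, funnel_1, funnel_2, funnel_3 below 0.02 m/s); the robot touches nothing.
It fails at once if a funnel held by the fingers is forced into a bottle's neck: more than 60 N of contact between them, a push of about 20 N ((contact force between the fingers and funnel_1 above 1 N and (contact force between funnel_1 and bottle_1 above 60 N or contact force between funnel_1 and bottle_2 above 60 N or contact force between funnel_1 and bottle_3 above 60 N)) or (contact force between the fingers and funnel_2 above 1 N and (contact force between funnel_2 and bottle_1 above 60 N or contact force between funnel_2 and bottle_2 above 60 N or contact force between funnel_2 and bottle_3 above 60 N)) or (contact force between the fingers and funnel_3 above 1 N and (contact force between funnel_3 and bottle_1 above 60 N or contact force between funnel_3 and bottle_2 above 60 N or contact force between funnel_3 and bottle_3 above 60 N))).
It fails at once if a bystander is moved more than 4 cm (distance of any of scale, goggles, capped_bottle, phone_by from where it was at the start of the episode above 0.04 m).
Of bottle_1, bottle_2, bottle_3 only 2 to 3 are there at a start; the rules pass over those that are not, and their reading is None.
At some moment in a run one of bottle_1, bottle_2, bottle_3 may be knocked a few centimetres aside while the robot is not near it.
Once in a run the grip may slacken for a moment while it holds something.
It also fails if it takes over 210 s, if anything falls off the work surface, if the arm or the gripper's body presses on something with over 40 N, if the wrist force passes 120 N, or if a joint passes its speed limit or range.

## Working session

There is one attempt and no reset: what is moved stays moved. The work goes in short steps, Python scripts to look and compute and a shell command to move; the robot and the scene stay as the last step left them, time stands still between calls to the robot, and variables do not carry over. Pictures are saved under pics/ and viewed, about 12 in all and at most 16, crops included, and the job is handed in when it is done.

```bash
ls; mkdir -p pics
cat > h.py <<'E'
import numpy as np, cv2
from station import r
names=["bottle_1_mid","funnel_1_collar","pocket_1","pocket_2","pocket_3","handle_grip","clamp_pivot","hang_rail","scale","goggles","capped_bottle","phone_by"]
def ray(p,uv):
    K=p["camera_matrix"];M=p["camera_from_world"];R=M[:3,:3];t=M[:3,3]
    d=np.linalg.inv(K)@np.array([uv[0],uv[1],1.]);d=np.array([d[0],-d[1],-d[2]])
    return -R.T@t, R.T@d
def atz(p,uv,z):
    o,d=ray(p,uv);s=(z-o[2])/d[2];return o+s*d
def proj(p,X):
    c=p["camera_from_world"]@np.append(X,1);q=p["camera_matrix"]@np.array([c[0],-c[1],-c[2]]);return q[:2]/q[2]
def px(l): return np.array(l["location"])*[512,384]
def tri(p1,u1,p2,u2):
    (a,d),(b,e)=ray(p1,u1),ray(p2,u2);d/=np.linalg.norm(d);e/=np.linalg.norm(e)
    s=np.linalg.lstsq(np.c_[d,-e],b-a,rcond=None)[0];x,y=a+s[0]*d,b+s[1]*e
    return (x+y)/2,np.linalg.norm(x-y)
def save(p,n,crop=None):
    im=p["image"][:,:,::-1]
    if crop: x0,y0,x1,y1=crop;im=im[y0:y1,x0:x1]
    s=min(800/im.shape[1],600/im.shape[0]);cv2.imwrite(f"pics/{n}.png",cv2.resize(im,None,fx=s,fy=s,interpolation=cv2.INTER_CUBIC))
E
python3 - <<'E'
from h import *
np.set_printoptions(precision=3,suppress=True)
for c in("top","side"):
    p=r.read_camera(c);save(p,c+"0");print(c,p.keys(),p["camera_matrix"].tolist(),ray(p,(256,192)))
    for n in names:
        print(n,[(np.round(px(l),1).tolist(),round(l["score"],2)) for l in r.landmark_of(p,n)][:5])
print(r.observe())
E
```

```text
pics
top dict_keys(['image', 'camera_matrix', 'camera_from_world', 'shot']) [[392.36722429279143, 0.0, 255.59314408416046], [0.0, 392.36722429279143, 195.94088261320505], [0.0, 0.0, 1.0]] (array([-0.032,  0.374,  1.924]), array([ 0.32 , -0.149, -0.936]))
bottle_1_mid [([251.2, 240.6], 0.67), ([209.0, 219.6], 0.4)]
funnel_1_collar [([209.2, 217.3], 0.73), ([348.5, 161.0], 0.67), ([144.8, 289.8], 0.48), ([273.5, 158.1], 0.45), ([250.1, 242.7], 0.25)]
pocket_1 [([311.2, 204.4], 0.98), ([332.3, 196.9], 0.74), ([293.7, 214.6], 0.64)]
pocket_2 [([311.2, 204.4], 0.98), ([332.3, 196.9], 0.74), ([293.7, 214.6], 0.64)]
pocket_3 [([311.2, 204.4], 0.98), ([332.3, 196.9], 0.74), ([293.7, 214.6], 0.64)]
handle_grip [([303.2, 180.2], 0.49), ([295.3, 213.1], 0.31)]
clamp_pivot [([299.8, 172.5], 0.92), ([204.2, 218.7], 0.39)]
hang_rail [([220.1, 194.4], 0.65)]
scale [([367.6, 173.1], 0.74), ([218.1, 194.7], 0.46)]
goggles [([348.8, 158.9], 0.4)]
capped_bottle [([272.0, 162.4], 0.45)]
phone_by [([270.5, 178.3], 0.67)]
side dict_keys(['image', 'camera_matrix', 'camera_from_world', 'shot']) [[394.592496
[... 545 characters left out ...]
.8, 165.3], 0.64)]
clamp_pivot [([264.9, 178.7], 0.91), ([244.5, 202.1], 0.45)]
hang_rail [([228.2, 193.2], 0.66)]
scale [([305.3, 161.0], 0.79), ([248.0, 202.4], 0.48), ([243.8, 210.9], 0.17)]
goggles [([276.0, 166.6], 0.44)]
capped_bottle []
phone_by [([245.4, 200.3], 0.52)]
{'time': 1.3, 'joints': array([-1.392,  0.087,  1.371, -0.   ,  1.684, -0.103]), 'dq': array([ 0.001,  0.002, -0.002,  0.001,  0.003,  0.002]), 'tau': array([  0.001, -35.173, -31.345,  -0.   ,   0.001,  -0.   ]), 'eef_pos': array([ 0.153, -0.528,  0.231]), 'eef_rot': array([ 2.511, -1.887,  0.   ]), 'force': array([-0.045,  0.988,  0.087]), 'ft_torque': array([ 0.011, -0.015, -0.017]), 'finger_gap': 1.004704970286395}
```

View pics/top0.png

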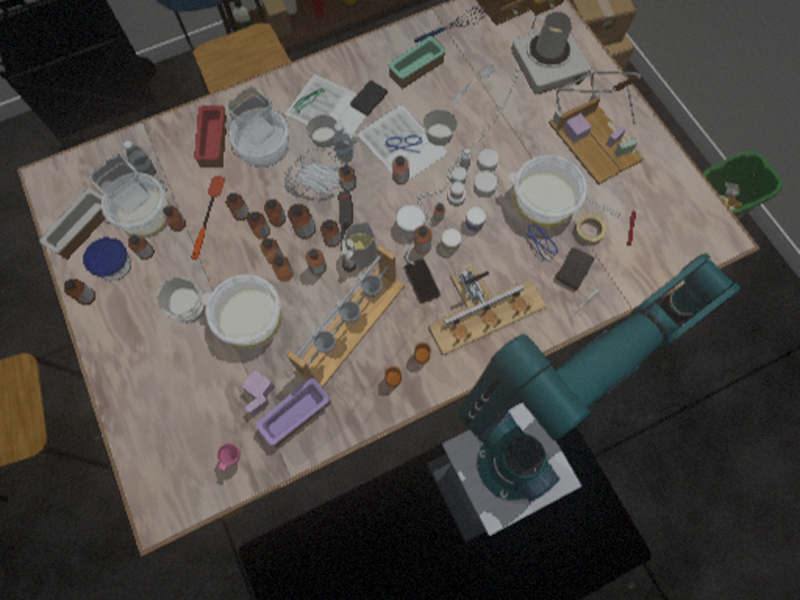

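View pics/side0.png

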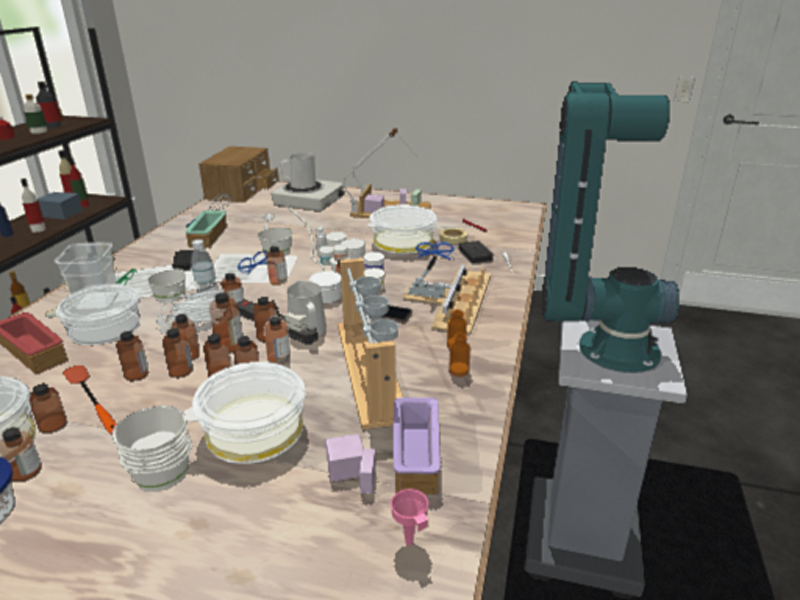

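The top view shows the rack at about (490,315), two open orange bottles at (422,353) and (393,377), and three funnels on the rail at (325,342), (348,312) and (371,287). The side view agrees: there are two bottles, the clamp is shut, and the pink funnel at (408,510) is a decoy.

Run:
```python
from h import *
np.set_printoptions(precision=4,suppress=True)
T=[r.read_camera("top") for _ in range(1)][0];S=r.read_camera("side")
save(T,"topc",(180,150,360,285));save(S,"sidec",(200,150,330,280))
for n,q in [("b1",(251.2,240.6)),("b?",(270,226))]: print(n,atz(T,q,.0525))
for q in [(293.7,214.6),(311.2,204.4),(332.3,196.9)]: print("pocket T",atz(T,q,.012))
for q in [(297.5,192.5),(293.2,202.3)]: print("pocket S",atz(S,q,.012))
print("pivot",atz(T,(299.8,172.5),.042),atz(S,(264.9,178.7),.042),"rail",atz(T,(220.1,194.4),.19),atz(S,(228.2,193.2),.19), "grip",tri(T,(303.2,180.2),S,(274.8,165.3)))
for c,p in(("T",T),("S",S)):
  for n in("bottle_1_mid","funnel_1_collar"):
    for l in r.cut_out(p,n)[:7]: 
        b=np.array(l["box"])*[512,384,512,384];print(c,n,b.round(1),round(l["score"],2),atz(p,b[:2],.0525 if n[0]=="b" else .17)[:2])
```

```text
b1 [0.3918 0.2097 0.0525]
b? [0.4167 0.0941 0.0525]
pocket T [ 0.4263 -0.0474  0.012 ]
pocket T [ 0.4347 -0.1538  0.012 ]
pocket T [ 0.4219 -0.2713  0.012 ]
pocket S [ 0.4401 -0.1457  0.012 ]
pocket S [ 0.4434 -0.0493  0.012 ]
pivot [ 0.6076 -0.1778  0.042 ] [ 0.6097 -0.1894  0.042 ] rail [0.6261 0.2554 0.19  ] [0.6458 0.2512 0.19  ] grip (array([ 0.5424, -0.1451,  0.1377]), np.float64(0.02094679082235001))
T funnel_1_collar [146.8 291.5  14.   16.4] 0.61 [0.364  0.7301]
T funnel_1_collar [207.4 217.   12.3  11.5] 0.6 [0.5579 0.354 ]
S bottle_1_mid [293.3 228.3  14.4  30.4] 0.57 [0.3969 0.2181]
S funnel_1_collar [244.5 210.4  20.6  14.1] 0.64 [0.5607 0.3241]
S funnel_1_collar [262.2 332.2  25.1  37.3] 0.64 [0.3646 0.8434]
```

View pics/topc.png

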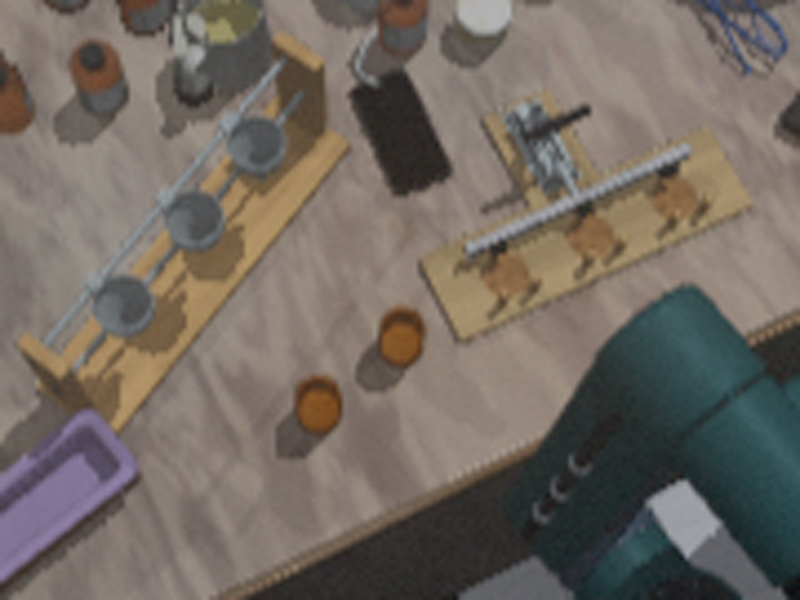

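View pics/sidec.png

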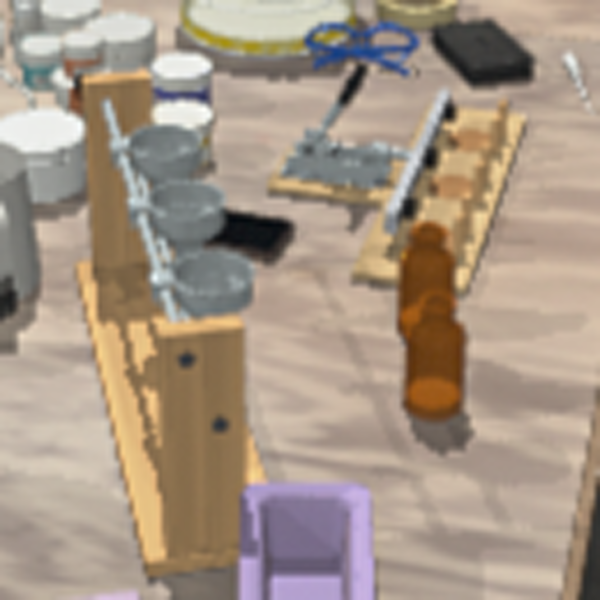

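The crops show the rack board corners (top crop) near-left (465,340), near-right (750,203), far-left (422,265) and far-right (708,130). The handle crossbar runs from (527,135) to (590,110). Next I'll rectify both views to metric planes to refine these.

```bash
cat >> h.py <<'E'
def rect(p,z,x0,x1,y0,y1,s=2):
    # image: rows = x decreasing downward, cols = y decreasing rightward; s px/mm
    W,H=int((y1-y0)*1000*s),int((x1-x0)*1000*s)
    src=np.float32([proj(p,(x,y,z)) for x,y in((x1,y1),(x1,y0),(x0,y0),(x0,y1))]);dst=np.float32([(0,0),(W,0),(W,H),(0,H)])
    im=cv2.warpPerspective(p["image"][:,:,::-1],cv2.getPerspectiveTransform(src,dst),(W,H),flags=cv2.INTER_CUBIC)
    for k in range(int(np.ceil(y0*20)),int(y1*20)+1):
        c=int((y1-k/20)*1000*s);cv2.line(im,(c,0),(c,H),(255,255,0),1);cv2.putText(im,f"{k/20:.2f}",(c+2,10),0,.35,(0,0,255),1)
    for k in range(int(np.ceil(x0*20)),int(x1*20)+1):
        c=int((x1-k/20)*1000*s);cv2.line(im,(0,c),(W,c),(255,255,0),1);cv2.putText(im,f"{k/20:.2f}",(0,c-2),0,.35,(0,0,255),1)
    return im
E
python3 - <<'E'
from h import *
np.set_printoptions(precision=4,suppress=True)
T=r.read_camera("top");S=r.read_camera("side")
a=[rect(p,.012,.36,.68,-.4,.06,1.25) for p in(T,S)]
a=[cv2.copyMakeBorder(x,0,4,0,0,0) for x in a]
cv2.imwrite("pics/rack.png",cv2.resize(np.vstack([a[0],a[1]])[:,:],None,fx=.74,fy=.74) if 0 else np.hstack(a)[:, :] if 0 else np.vstack(a)[:600*2])
im=np.vstack(a);print(im.shape)
cv2.imwrite("pics/rack.png",cv2.resize(a[0],(800,int(800*a[0].shape[0]/a[0].shape[1]))))
f=180/800
c=np.array([(465,340),(750,203),(708,130),(422,265)])*f+[180,150]
print("corners",np.array([atz(T,q,.012) for q in c]))
f=130/600
cs=np.array([(470,293),(527,118),(355,277)])*f+[200,150]
print("side near-left,near-right,far-left",np.array([atz(S,q,.012) for q in cs]))
# mouth of bottles
for q in((400,335),(318,405)): 
  q=np.array(q)*180/800+[180,150];print("bottle top-ish",[atz(T,q,z)[:2] for z in(.105,.07,0.02)])
q=np.array((433,398))*f+[200,150];print("bottle side foot",atz(S,q,.0))
qT=[np.array(q)*180/800+[180,150] for q in((123,303),(193,220),(256,145))]
qS=[np.array(q)*f+[200,150] for q in((207,283),(180,210),(160,152))]
for a_,b_ in zip(qT,qS): print("funnel",tri(T,a_,S,b_),atz(T,a_,.19)[:2])
# handle ends
for a_,b_ in zip(((527,135),(590,110)),((340,108),(360,70))): print("bar",tri(T,np.array(a_)*180/800+[180,150],S,np.array(b_)*f+[200,150]))
E
```

```text
(808, 575, 3)
corners [[ 0.3913  0.0232  0.012 ]
 [ 0.3899 -0.3508  0.012 ]
 [ 0.4912 -0.3538  0.012 ]
 [ 0.4926  0.0259  0.012 ]]
side near-left,near-right,far-left [[ 0.3905  0.0361  0.012 ]
 [ 0.3876 -0.347   0.012 ]
 [ 0.5003  0.0353  0.012 ]]
bottle top-ish [array([0.4069, 0.1006]), array([0.4154, 0.0953]), array([0.4274, 0.0878])]
bottle top-ish [array([0.3769, 0.2139]), array([0.3848, 0.2109]), array([0.396 , 0.2064])]
bottle side foot [ 0.3966  0.1954 -0.    ]
funnel (array([0.5483, 0.3554, 0.186 ]), np.float64(0.0033895315462378326)) [0.5452 0.3553]
funnel (array([0.6004, 0.2519, 0.1857]), np.float64(0.005547028119700623)) [0.5959 0.252 ]
funnel (array([0.6483, 0.1552, 0.1843]), np.float64(0.005158480455046862)) [0.6434 0.1558]
bar (array([ 0.5533, -0.1339,  0.1032]), np.float64(0.0028558668318885007))
bar (array([ 0.5475, -0.2096,  0.1118]), np.float64(0.006248923663339312))
```

View pics/rack.png

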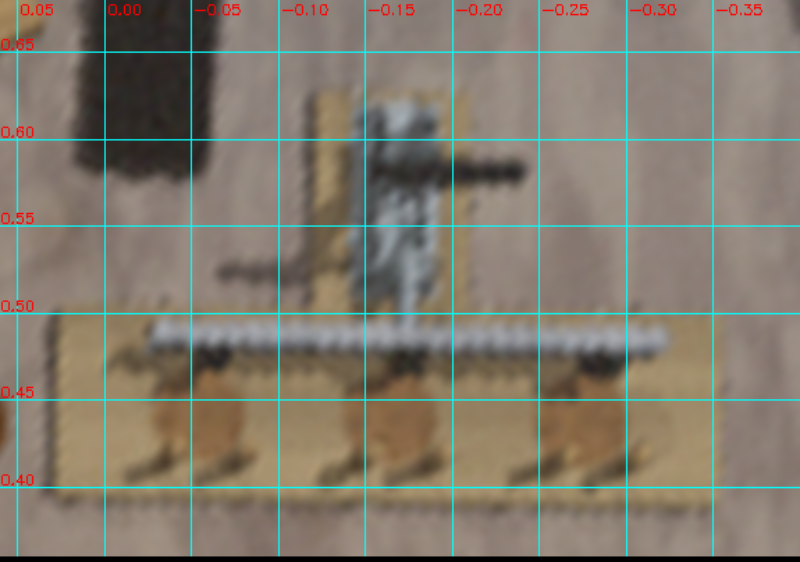

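Measurements agree well enough to act. The handle bar centre is about (0.549, -0.166, 0.116), which puts the pivot near (0.592, -0.166). The rack is nearly axis-aligned, and the funnel stand is yawed about 0.46 rad. First I'll move above the +y half of the bar.

```bash
python3 -m handwheel '1 .044 .043 0 .141;1 .044 .043 0 .141;1 .044 .043 0 .141;1 .044 .043 0 .141;1 .044 .043 0 .141;1 .044 .043 0 .141;1 .044 .043 0 .141;1 .044 .043 0 .141;1 .044 .043 0 .141;1 0 0 0 0'
```

```text
time: 2.95
eef_pos: [0.5546, -0.1319, 0.2313]
eef_rot: [3.14, 0.029, 0.009]
force: [-0.7, -1.6, -0.3]
finger_gap: 1.001
```

```bash
python3 -m handwheel '.6 -.005 -.008 -.04 -.034;.6 0 0 -.045 0;.6 0 0 -.035 0;.6 0 0 -.013 0;.6 0 0 0 0' 30
python3 - <<'E'
from h import *
T=r.read_camera("top");S=r.read_camera("side")
a=cv2.resize(T["image"][150:230,260:360],(500,400),interpolation=2);b=cv2.resize(S["image"][150:230,230:330],(500,400),interpolation=2)
cv2.imwrite("pics/clamp.png",cv2.resize(np.hstack([a,b]),(800,320))[:,:,::-1])
print(r.observe()["eef_pos"],r.observe()["force"])
E
```

```text
time: 3.58
eef_pos: [0.5481, -0.1433, 0.0974]
eef_rot: [3.136, -0.034, 0.014]
force: [0.3, -0.5, 0.1]
finger_gap: 0.603
[ 0.54931482 -0.14349544  0.09916343] [0.25616788 0.60079254 1.11252661]
```

View pics/clamp.png

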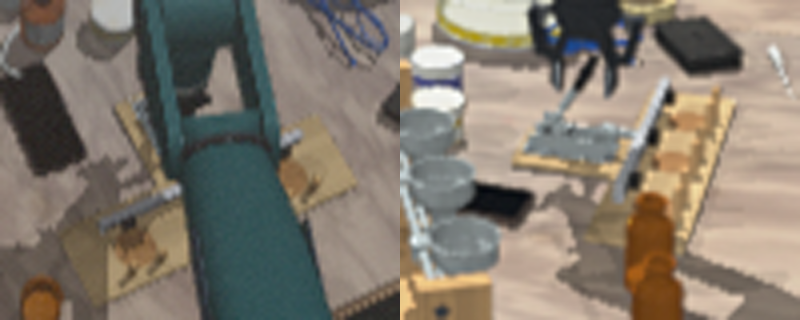

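The bar (590,65) sits between the fingers (556 and 612) in the side view. I'll close on it.

```bash
python3 -m handwheel '0 0 0 0 0;0 0 0 0 0;0 0 0 0 0;0 0 0 0 0;0 0 0 0 0;0 0 0 0 0' 30
```

```text
time: 4.42
eef_pos: [0.5513, -0.1444, 0.103]
eef_rot: [3.132, -0.033, 0.028]
force: [-0.2, -0.7, -1.1]
finger_gap: 0.15
```

```bash
python3 -m handwheel '0 .010 0 .005 0;0 .0104 0 .0036 0;0 .0108 0 .0021 0;0 .0111 0 .0008 0;0 .011 0 -.0007 0;0 0 0 0 0' 30
```

```text
time: 5.18
eef_pos: [0.6035, -0.1451, 0.1171]
eef_rot: [3.131, -0.034, 0.011]
force: [-2.6, 0.1, 1.1]
finger_gap: 0.151
```

```bash
python3 -m handwheel '0 .0108 0 -.0025 0;0 .0105 0 -.004 0;0 .0099 0 -.005 0;0 .0093 0 -.006 0;0 .0085 0 -.007 0;0 .004 0 -.004 0;0 0 0 0 0' 30
python3 - <<'E'
from h import *
S=r.read_camera("side");save(S,"open1",(220,140,330,222))
o=r.observe();print(o["eef_pos"],o["force"],o["finger_gap"])
E
```

```text
time: 6.05
eef_pos: [0.6519, -0.1458, 0.0912]
eef_rot: [3.13, -0.036, -0.02]
force: [-2.5, -1.7, -3.2]
finger_gap: 0.147
[ 0.65217568 -0.14579628  0.09096875] [-8.4585671  -0.86886756  8.15994995] 0.1497421245392601
```

View pics/open1.png

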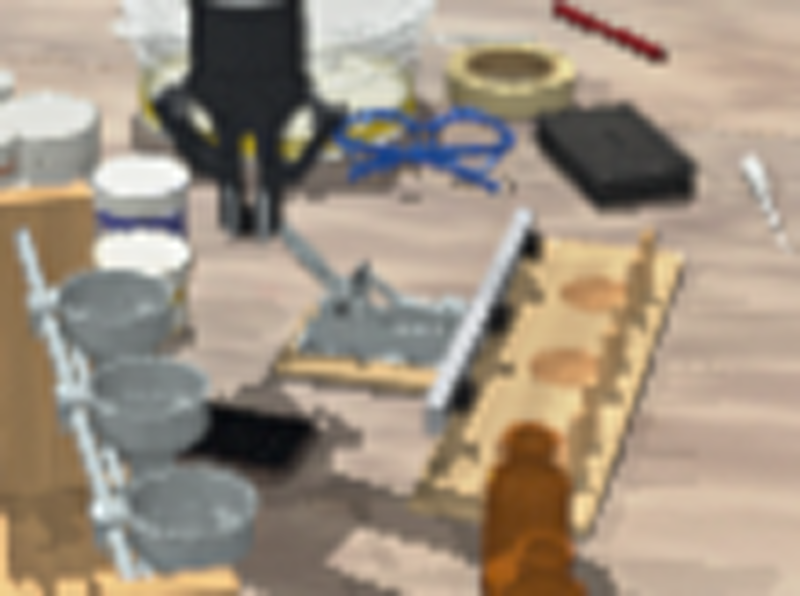

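Fully open: the bar is drawn back and the handle leans away. I'll release, rise and travel to the nearer bottle with the jaws turned along y.

```bash
python3 -m handwheel '.5 0 0 0 0;.5 0 0 0 0;.5 0 0 .03 0;.5 0 0 .06 0;1 0 0 .06 0;1 -.027 .027 0 .176;1 -.027 .027 0 .176;1 -.027 .027 0 .176;1 -.027 .027 0 .176;1 -.027 .027 0 .176;1 -.027 .027 0 .176;1 -.027 .027 0 .176;1 -.027 .027 0 .176;1 -.027 .027 0 .176;1 0 0 0 0'
python3 - <<'E'
from h import *
np.set_printoptions(precision=4,suppress=True)
T=r.read_camera("top");S=r.read_camera("side")
for p in(T,S):
  print([(px(l).round(1),round(l["score"],2)) for l in r.landmark_of(p,"bottle_1_mid")],[(np.array(l["box"])*[512,384,512,384],round(l["score"],2)) for l in r.cut_out(p,"bottle_1_mid")])
a=cv2.resize(T["image"][190:270,220:320],(500,400),interpolation=2);b=cv2.resize(S["image"][170:250,250:350],(500,400),interpolation=2)
cv2.imwrite("pics/bot.png",cv2.resize(np.hstack([a,b]),(800,320))[:,:,::-1])
E
```

```text
time: 7.98
eef_pos: [0.4151, 0.1102, 0.2438]
eef_rot: [2.163, 2.27, 0.045]
force: [-0.1, 0.5, 0.8]
finger_gap: 0.999
[] [(array([250.0608, 243.1104,   8.4992,  16.5888]), 0.51)]
[(array([291.3, 226.6]), 0.82)] [(array([294.6048, 230.5152,  13.6192,  28.608 ]), 0.73)]
```

View pics/bot.png

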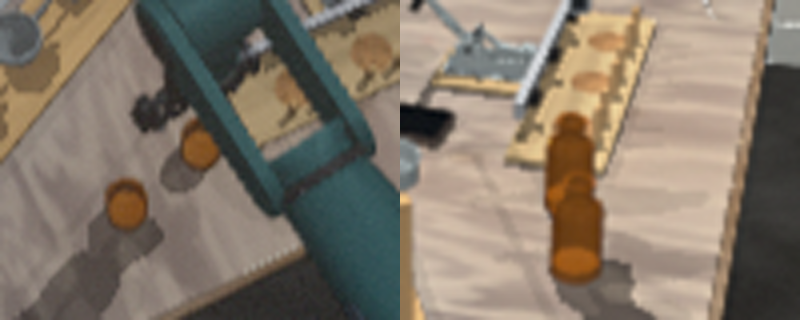

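Both bottles are where they were first seen; top pixels are about (252,241) and (270,226). I'll fit their outlines.

```bash
cat >> h.py <<'E'
PROF=[(0,.026),(.035,.026),(.07,.026),(.088,.016),(.105,.016)]
def hull(p,pts,shape=(384,512)):
    q=np.array([proj(p,x) for x in pts]).astype(np.float32);m=np.zeros((384*8,512*8),np.uint8)
    cv2.fillConvexPoly(m,cv2.convexHull((q*8+4).round().astype(np.int32)),255);return cv2.resize(m,(512,384),interpolation=cv2.INTER_AREA)/255.
def bottle_pts(x,y,z0=0):
    a=np.linspace(0,2*np.pi,24);return [(x+R*np.cos(t),y+R*np.sin(t),z0+h) for h,R in PROF for t in a]
def orange(p):
    h=cv2.cvtColor(p["image"],cv2.COLOR_RGB2HSV);return ((h[...,0]<18)&(h[...,1]>170)&(h[...,2]>70)).astype(float)
def fit(views,x,y,z0=0,rad=30):
    from scipy.optimize import minimize
    ms=[]
    for p in views:
        m=orange(p);u=proj(p,(x,y,z0+.05));g=np.zeros_like(m);cv2.circle(g,tuple(int(v) for v in u),rad,1,-1);ms.append(m*g)
    f=lambda v:sum(np.abs(hull(p,bottle_pts(*v,z0))-m).sum() for p,m in zip(views,ms))
    s=minimize(f,(x,y),method="Nelder-Mead",options=dict(initial_simplex=[(x,y),(x+.01,y),(x,y+.01)]));return s.x,s.fun,[m.sum() for m in ms]
E
python3 - <<'E'
from h import *
T=r.read_camera("top");S=r.read_camera("side")
print("A top",fit([T],.39,.21,rad=11),"A side",fit([S],.39,.21,rad=17));print("B top",fit([T],.42,.092,rad=11))
E
```

```text
A top (array([0.39685944, 0.20816711]), np.float64(54.760784313725495), [np.float64(67.0)]) A side (array([0.40221622, 0.1918279 ]), np.float64(68.64313725490197), [np.float64(324.0)])
B top (array([0.42192719, 0.09103503]), np.float64(67.4627450980392), [np.float64(56.0)])
```

```bash
python3 -m handwheel '1 .006 -.018 -.045 -.064;1 0 0 -.06 0;1 0 0 -.055 0;1 0 0 -.038 0;1 0 0 0 0' && python3 -m handwheel '0 0 0 0 0;0 0 0 0 0;0 0 0 0 0;0 0 0 0 0;0 0 0 0 0' 40
```

```text
time: 9.0
eef_pos: [0.424, 0.0872, 0.0411]
eef_rot: [2.247, 2.183, 0.046]
force: [-0.2, -0.5, -0.2]
finger_gap: 1.001
time: 9.62
eef_pos: [0.4289, 0.0875, 0.0475]
eef_rot: [2.242, 2.177, 0.06]
force: [0.2, -0.7, -1.2]
finger_gap: 0.602
```

Gripped: a gap of 0.60 is about 51 mm. I'll lift and carry it over pocket 2.

```bash
python3 -m handwheel '0 0 0 .04 0;0 0 0 .045 0;0 .004 -.05 0 0;0 .004 -.05 0 0;0 .004 -.05 0 0;0 .004 -.05 0 0;0 .004 -.05 0 0;0 0 0 0 0' 40
python3 - <<'E'
from h import *
T=r.read_camera("top");S=r.read_camera("side");o=r.observe();print(o["eef_pos"],o["eef_rot"],o["finger_gap"])
e=o["eef_pos"]
print("side fit",fit([S],e[0],e[1],e[2]+.019-.0645,rad=22))
# rectified rack in both, disc location by hue
for n,p in(("T",T),("S",S)):
  a=rect(p,.012,.36,.54,-.4,.06,1.7);cv2.imwrite(f"pics/r{n}.png",a)
a=cv2.vconcat([cv2.imread("pics/rT.png"),cv2.imread("pics/rS.png")]);cv2.imwrite("pics/rr.png",cv2.resize(a,None,fx=.95,fy=.95));print(a.shape)
E
```

```text
time: 10.62
eef_pos: [0.4479, -0.1694, 0.1357]
eef_rot: [2.234, 2.18, 0.06]
force: [-0.7, 0.2, -0.9]
finger_gap: 0.604
[ 0.44771429 -0.16646186  0.13554353] [2.23168743 2.18549682 0.06193488] 0.6046039431676137
side fit (array([ 0.45146606, -0.19165662]), np.float64(156.07843137254903), [np.float64(90.0)])
(612, 782, 3)
```

View pics/rr.png

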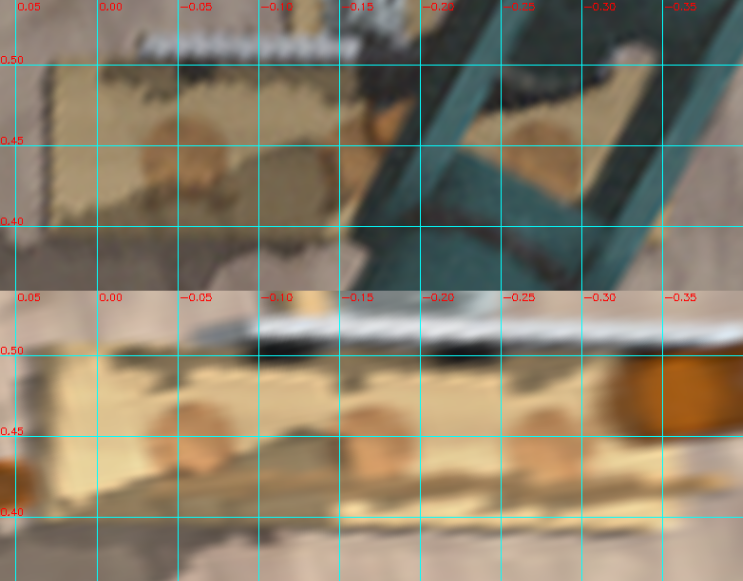

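Rack discs appear at y of about -0.055, -0.166 and -0.277, x about 0.443. Home is probably between 0.436 and 0.441. The bottle is nearly on target, so I'll lower it most of the way and recheck.

```bash
python3 -m handwheel '0 0 0 -.03 0;0 0 0 -.02 0;0 0 0 0 0' 40
python3 - <<'E'
from h import *
E=[]
for i in range(6):
    S=r.read_camera("side");o=r.observe();E.append(np.r_[o["eef_pos"],o["eef_rot"]])
print(np.mean(E,0).round(4),np.std(E,0).round(4),o["finger_gap"])
save(S,"low",(255,150,335,210))
E
```

```text
time: 11.1
eef_pos: [0.4479, -0.1623, 0.0849]
eef_rot: [2.226, 2.191, 0.064]
force: [-1.1, -0.1, -1.8]
finger_gap: 0.603
[ 0.4495 -0.1638  0.0873  2.2234  2.1871  0.0663] [0.0005 0.0007 0.0007 0.0007 0.0018 0.0005] 0.5995915802772241
```

View pics/low.png

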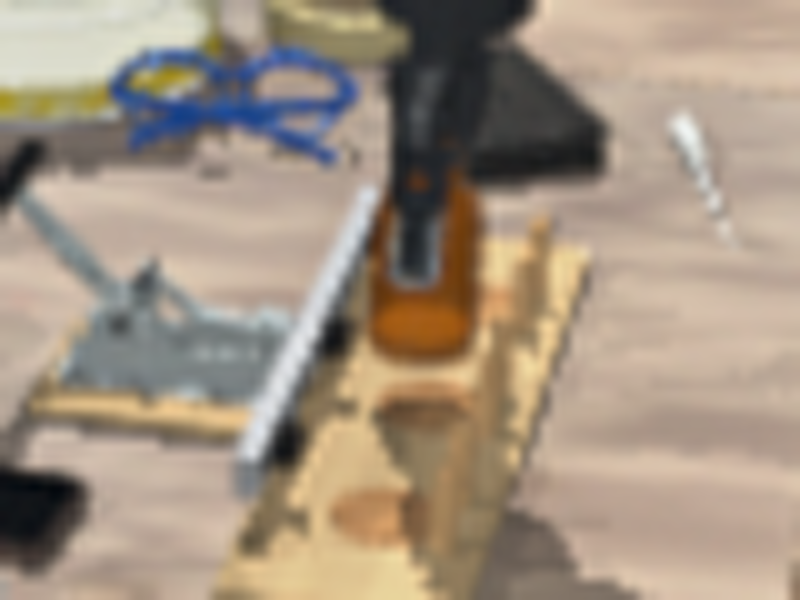

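Run:
```python
from h import *
S=r.read_camera("side")
for X in[(.4445,-.164,.0395),(.4445,-.164,.012),(.443,-.166,.012),(.443,-.056,.012)]:
    q=proj(S,X);print(X,((q-[255,150])*10).round())
m=hull(S,bottle_pts(.4445,-.164,.0395))>.5;ys,xs=np.nonzero(m);print("bottle box",(xs.min()-255)*10,(xs.max()+1-255)*10,(ys.min()-150)*10,(ys.max()+1-150)*10)
```

```text
(0.4445, -0.164, 0.0395) [425. 355.]
(0.4445, -0.164, 0.012) [422. 406.]
(0.443, -0.166, 0.012) [426. 405.]
(0.443, -0.056, 0.012) [386. 516.]
bottle box 370 500 140 390
```

```bash
python3 -m handwheel '0 .001 -.002 -.015 0;0 0 0 -.008 0;0 0 0 -.003 0;0 0 0 0 0' 40
python3 - <<'E'
from h import *
E=[]
for i in range(4):
    S=r.read_camera("side");o=r.observe();E.append(np.r_[o["eef_pos"],o["force"]])
print(np.mean(E,0).round(4))
E
```

```text
time: 11.95
eef_pos: [0.4505, -0.1669, 0.0596]
eef_rot: [2.225, 2.185, 0.066]
force: [0.2, -0.1, -1.5]
finger_gap: 0.601
[ 0.4509 -0.1671  0.0602 -0.1053 -0.5538 -1.3798]
```

```bash
python3 -m handwheel '0 0 0 -.003 0;0 0 0 -.002 0;0 0 0 0 0' 40
python3 - <<'E'
from h import *
E=[]
for i in range(3):
    S=r.read_camera("side");o=r.observe();E.append(np.r_[o["eef_pos"],o["force"]])
print(np.mean(E,0).round(4))
E
```

```text
time: 12.52
eef_pos: [0.4519, -0.1674, 0.0568]
eef_rot: [2.222, 2.182, 0.069]
force: [-1.0, 0.2, -0.3]
finger_gap: 0.602
[ 0.452  -0.1674  0.0567 -0.6088  0.6488  0.7111]
```

Contact is felt, so I'll release, rise and travel to the second bottle.

```bash
python3 -m handwheel '1 0 0 0 0;1 0 0 0 0;1 0 0 0 0;1 0 0 .05 0;1 0 0 .05 0;1 0 0 .05 0;1 -.008 .054 0 0;1 -.008 .054 0 0;1 -.008 .054 0 0;1 -.008 .054 0 0;1 -.008 .054 0 0;1 -.008 .054 0 0;1 0 0 0 0'
python3 - <<'E'
from h import *
T=r.read_camera("top");S=r.read_camera("side");o=r.observe();print(o["eef_pos"],o["eef_rot"])
print("A top",fit([T],.39,.21,rad=11),"A side",fit([S],.39,.21,rad=17))
print("B top",fit([T],.445,-.166,.012,rad=11),"side",fit([S],.445,-.166,.012,rad=15))
a=cv2.resize(T["image"][180:260,230:330],(500,400),interpolation=2);b=cv2.resize(S["image"][160:240,250:350],(500,400),interpolation=2)
cv2.imwrite("pics/bot2.png",cv2.resize(np.hstack([a,b]),(800,320))[:,:,::-1])
E
```

```text
time: 14.3
eef_pos: [0.4012, 0.1658, 0.2128]
eef_rot: [2.222, 2.176, 0.08]
force: [0.3, -0.3, -0.4]
finger_gap: 0.998
[0.40209755 0.16287034 0.21271457] [2.22698859 2.16910791 0.07837627]
A top (array([0.39795291, 0.20897292]), np.float64(59.67843137254902), [np.float64(62.0)]) A side (array([0.399653 , 0.1970337]), np.float64(81.47450980392158), [np.float64(256.0)])
B top (array([ 0.4475293 , -0.16843164]), np.float64(130.2705882352941), [np.float64(4.0)]) side (array([ 0.45347656, -0.17691797]), np.float64(179.9607843137255), [np.float64(57.0)])
```

View pics/bot2.png

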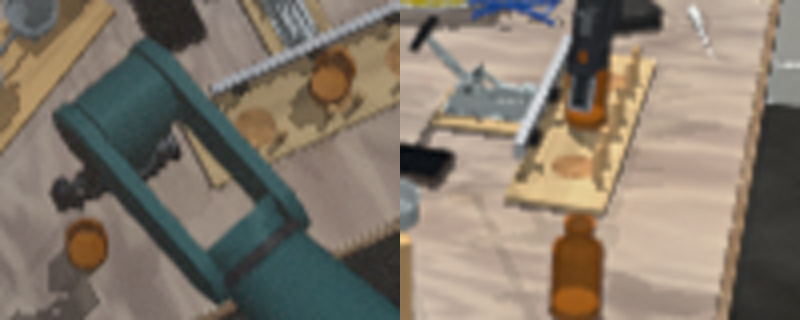

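Bottle B stands in pocket 2 (top view) and A is still at about (0.398, 0.207).

```bash
python3 -m handwheel '1 -.004 .043 0 0;1 0 0 -.05 0;1 0 0 -.05 0;1 0 0 -.045 0;1 0 0 -.02 0;1 0 0 0 0' && python3 -m handwheel '0 0 0 0 0;0 0 0 0 0;0 0 0 0 0;0 0 0 0 0;0 0 0 0 0' 40
python3 - <<'E'
from h import *
E=[]
for i in range(3):
    S=r.read_camera("side");o=r.observe();E.append(np.r_[o["eef_pos"],o["force"]])
print(np.mean(E,0).round(4))
E
```

```text
time: 15.15
eef_pos: [0.4025, 0.1973, 0.0448]
eef_rot: [2.242, 2.145, 0.082]
force: [0.2, -0.5, 0.7]
finger_gap: 0.998
time: 15.78
eef_pos: [0.4059, 0.1968, 0.0491]
eef_rot: [2.243, 2.139, 0.093]
force: [-0.3, -0.9, -0.8]
finger_gap: 0.619
[ 0.4059  0.1969  0.0489 -0.0555  0.2161 -1.7024]
```

```bash
python3 -m handwheel '0 0 0 .04 0;0 0 0 .045 0;0 .009 -.052 0 0;0 .009 -.052 0 0;0 .009 -.052 0 0;0 .009 -.052 0 0;0 .007 -.042 0 0;0 0 0 0 0' 40
python3 - <<'E'
from h import *
E=[]
for i in range(3):
    S=r.read_camera("side");o=r.observe();E.append(np.r_[o["eef_pos"],o["eef_rot"],o["finger_gap"]])
print(np.mean(E,0).round(4))
E
```

```text
time: 16.92
eef_pos: [0.4481, -0.06, 0.136]
eef_rot: [2.235, 2.145, 0.091]
force: [0.5, -0.2, -2.2]
finger_gap: 0.621
[ 0.4477 -0.0576  0.1358  2.232   2.1491  0.0925  0.6177]
```

```bash
python3 -m handwheel '0 .003 0 -.03 0;0 0 0 -.025 0;0 0 0 -.01 0;0 0 0 0 0' 40
python3 - <<'E'
from h import *
E=[]
for i in range(3):
    S=r.read_camera("side");o=r.observe();E.append(np.r_[o["eef_pos"],o["eef_rot"],o["finger_gap"]])
print(np.mean(E,0).round(4))
save(S,"low2",(255,150,335,210))
E
```

```text
time: 17.58
eef_pos: [0.4536, -0.0527, 0.0725]
eef_rot: [2.216, 2.155, 0.101]
force: [0.2, -0.6, -2.1]
finger_gap: 0.619
[ 0.454  -0.0529  0.0733  2.2161  2.154   0.1027  0.6179]
```

View pics/low2.png

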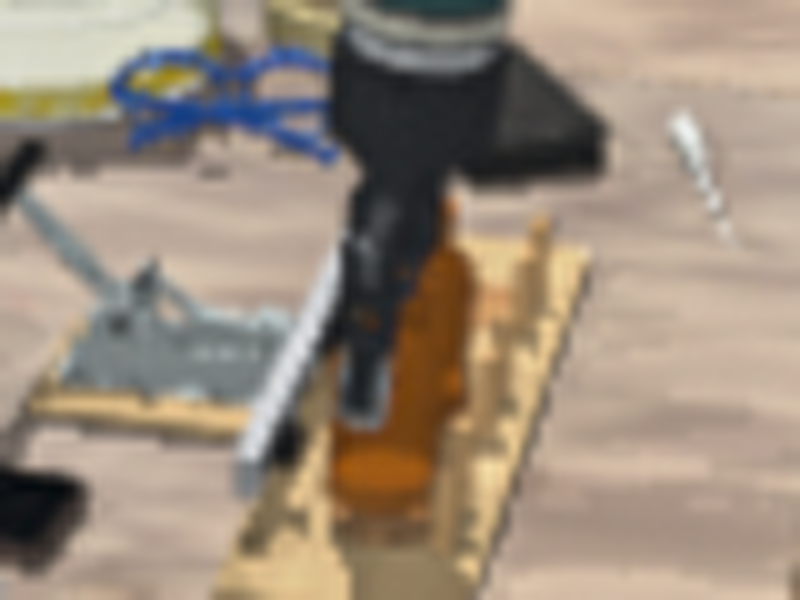

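Bottle axis is at about column 385, which matches the disc (386 predicted). Lowering.

```bash
python3 -m handwheel '0 0 -.003 -.006 0;0 0 0 -.004 0;0 0 0 -.003 0;0 0 0 -.002 0;0 0 0 0 0' 40
python3 - <<'E'
from h import *
E=[]
for i in range(3):
    S=r.read_camera("side");o=r.observe();E.append(np.r_[o["eef_pos"],o["force"]])
print(np.mean(E,0).round(4))
E
```

```text
time: 18.35
eef_pos: [0.455, -0.0563, 0.06]
eef_rot: [2.215, 2.152, 0.106]
force: [0.3, -0.2, -1.1]
finger_gap: 0.618
[ 0.455  -0.0563  0.0599 -1.0178  0.4233  1.0931]
```

```bash
python3 -m handwheel '1 0 0 0 0;1 0 0 0 0;1 0 0 0 0;1 0 0 .06 0;1 0 0 .06 0;1 0 0 .05 0;.6 .022 -.01 0 -.176;.6 .022 -.01 0 -.176;.6 .022 -.01 0 -.176;.6 .022 -.01 0 -.176;.6 .022 -.01 0 -.176;.6 .022 -.01 0 -.176;.6 .022 -.01 0 -.176;.6 .022 -.01 0 -.176;.6 .022 -.01 0 -.176;.6 0 0 0 0'
python3 - <<'E'
from h import *
E=[]
for i in range(2):
    S=r.read_camera("side");o=r.observe();E.append(np.r_[o["eef_pos"],o["eef_rot"]])
T=r.read_camera("top")
print(np.mean(E,0).round(4))
a=cv2.resize(T["image"][150:230,260:360],(500,400),interpolation=2);b=cv2.resize(S["image"][150:230,240:340],(500,400),interpolation=2)
cv2.imwrite("pics/two.png",cv2.resize(np.hstack([a,b]),(800,320))[:,:,::-1])
E
```

```text
time: 20.5
eef_pos: [0.6575, -0.149, 0.2333]
eef_rot: [3.05, -0.144, 0.016]
force: [0.9, -0.2, 1.0]
finger_gap: 0.602
[ 0.6566 -0.1485  0.2341  3.0503 -0.1422  0.0164]
```

View pics/two.png

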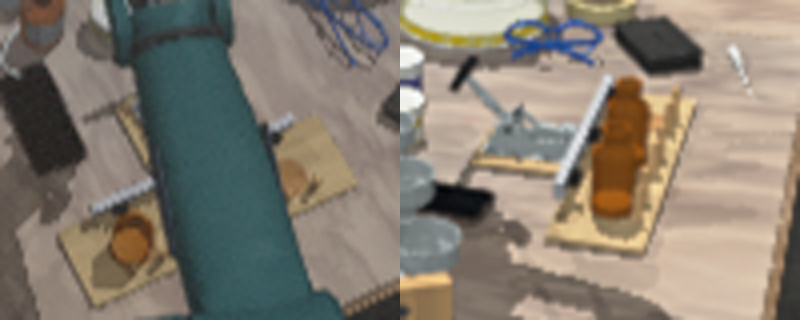

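Both bottles stand upright in pockets 1 and 2. The tool tilt seems to creep, so I'll check with a few idle rows.

```bash
cat > st.py <<'E'
from h import *
from scipy.spatial.transform import Rotation as Ro
np.set_printoptions(precision=4,suppress=True)
E=[];J=[];F=[]
for i in range(3):
    r.read_camera("side");o=r.observe();E.append(np.r_[o["eef_pos"],o["eef_rot"]]);J.append(o["joints"]);F.append(o["force"])
E=np.mean(E,0);M=Ro.from_rotvec(E[3:]).as_matrix()
print("t",round(o["time"],2),"pos",E[:3],"grasp",E[:3]-.019*M[:,2],"toolz",M[:,2],"yaw",round(np.arctan2(M[1,0],M[0,0]),3),"q",np.mean(J,0),"F",np.mean(F,0),"gap",round(o["finger_gap"],3))
E
python3 st.py; python3 -m handwheel '.6 0 0 0 0;.6 0 0 0 0;.6 0 0 0 0;.6 0 0 0 0;.6 0 0 0 0;.6 0 0 0 0'; python3 st.py
```

```text
t 20.8 pos [ 0.656  -0.1481  0.2357] grasp [ 0.6559 -0.1464  0.2546] toolz [ 0.0087 -0.0888 -0.996 ] yaw -0.093 q [-0.2659  0.3454  1.0578 -0.0843  1.7061 -0.1849] F [-0.1508  0.3703 -0.161 ] gap 0.597
time: 21.55
eef_pos: [0.6553, -0.1477, 0.2372]
eef_rot: [3.049, -0.142, 0.023]
force: [-0.4, -0.3, -0.5]
finger_gap: 0.596
t 21.7 pos [ 0.6552 -0.1477  0.2372] grasp [ 0.655  -0.146   0.2561] toolz [ 0.0106 -0.0893 -0.9959] yaw -0.092 q [-0.2656  0.3417  1.0596 -0.0843  1.706  -0.1857] F [-0.0944  0.1021 -0.1432] gap 0.6
```

Drift is slow and the tilt lies in the finger plane, so it's harmless. I'll pinch the handle.

```bash
python3 -m handwheel '.6 -.002 0 -.05 0;.6 0 0 -.05 0;.6 0 0 -.035 0;.6 0 0 -.011 0;.6 0 0 0 0;0 0 0 0 0;0 0 0 0 0;0 0 0 0 0;0 0 0 0 0;0 0 0 0 0' 40; python3 st.py
```

```text
time: 22.95
eef_pos: [0.6521, -0.1481, 0.0942]
eef_rot: [3.047, -0.138, 0.025]
force: [-0.9, 0.4, -3.6]
finger_gap: 0.147
t 23.1 pos [ 0.6521 -0.1481  0.0941] grasp [ 0.6518 -0.1464  0.113 ] toolz [ 0.0124 -0.0919 -0.9957] yaw -0.09 q [-0.2665  0.3866  1.2859 -0.0864  1.4333 -0.1653] F [-1.9846  0.26   -2.6948] gap 0.149
```

```bash
python3 -m handwheel '0 -.0083 0 .0072 0;0 -.0093 0 .006 0;0 -.0099 0 .0048 0;0 -.0105 0 .0036 0;0 -.0108 0 .002 0;0 -.011 0 .0007 0;0 0 0 0 0' 40; python3 st.py
```

```text
time: 23.98
eef_pos: [0.592, -0.1473, 0.1232]
eef_rot: [3.047, -0.136, 0.045]
force: [1.2, 0.6, -2.8]
finger_gap: 0.143
t 24.12 pos [ 0.5926 -0.1474  0.1232] grasp [ 0.5921 -0.1456  0.1421] toolz [ 0.0252 -0.0923 -0.9954] yaw -0.088 q [-0.2934  0.2336  1.4223 -0.0819  1.4351 -0.195 ] F [ 1.1707  1.1661 -0.2338] gap 0.143
```

```bash
python3 -m handwheel '0 -.0111 0 -.003 0;0 -.0108 0 -.0045 0;0 -.0104 0 -.0055 0;0 -.0099 0 -.0065 0;0 -.004 0 -.003 0;0 0 0 0 0' 40; python3 st.py
```

```text
time: 24.88
eef_pos: [0.5593, -0.147, 0.1184]
eef_rot: [3.042, -0.133, 0.111]
force: [2.1, 2.0, -3.5]
finger_gap: 0.143
t 25.02 pos [ 0.5594 -0.147   0.1184] grasp [ 0.5581 -0.1451  0.1373] toolz [ 0.0679 -0.0974 -0.9929] yaw -0.084 q [-0.3146  0.1372  1.5467 -0.0732  1.3631 -0.2153] F [0.9738 1.8538 1.9374] gap 0.143
```

The bar has slid down toward the fingertips. I'll regrip lower before finishing the stroke.

```bash
python3 -m handwheel '.35 0 0 0 0;.35 0 0 -.012 0;.35 0 0 -.010 0;0 0 0 0 0;0 0 0 0 0;0 0 0 0 0' 40; python3 st.py
```

```text
time: 25.78
eef_pos: [0.5561, -0.1481, 0.0915]
eef_rot: [3.042, -0.136, 0.094]
force: [-0.0, -1.1, 0.4]
finger_gap: 0.154
t 25.93 pos [ 0.5561 -0.1481  0.0915] grasp [ 0.555  -0.1462  0.1103] toolz [ 0.0571 -0.0975 -0.9936] yaw -0.086 q [-0.3163  0.1582  1.5784 -0.0774  1.3207 -0.2108] F [ 0.2634  0.0562 -0.3745] gap 0.157
```

```bash
python3 -m handwheel '0 -.006 0 -.002 0;0 -.006 0 -.003 0;0 -.006 0 -.002 0;0 -.004 0 0 0' 40; python3 st.py
```

```text
time: 26.42
eef_pos: [0.5526, -0.1482, 0.0897]
eef_rot: [3.038, -0.131, 0.169]
force: [15.8, -2.6, -14.8]
finger_gap: 0.15
t 26.57 pos [ 0.5526 -0.1482  0.0897] grasp [ 0.5506 -0.1463  0.1085] toolz [ 0.1067 -0.1004 -0.9892] yaw -0.081 q [-0.3265  0.1195  1.6289 -0.064   1.2599 -0.2246] F [ 16.4454  -2.1353 -10.5128] gap 0.151
```

The clamp stop is reached (16 N). The stroke has tilted the tool further, so I'll try to take that out by pressing along the handle's stem, and sideways, against the fixed bar.

```bash
python3 -m handwheel '0 .003 -.006 -.004 0;0 .003 -.006 -.004 0;0 .003 -.006 -.004 0' 80; python3 st.py
```

```text
time: 26.95
eef_pos: [0.5536, -0.1476, 0.0898]
eef_rot: [3.074, -0.122, 0.141]
force: [-16.7, 19.3, 24.7]
finger_gap: 0.141
t 27.1 pos [ 0.5537 -0.1477  0.0899] grasp [ 0.552  -0.1464  0.1088] toolz [ 0.0891 -0.0658 -0.9938] yaw -0.077 q [-0.3413  0.1375  1.6051 -0.0334  1.2929 -0.2544] F [-17.8861  20.454   25.6636] gap 0.143
```

That works: the tilt is falling and the handle hasn't moved.

```bash
python3 -m handwheel '0 .004 -.006 -.005 0;0 .004 -.006 -.005 0;0 .004 -.006 -.005 0;0 .004 -.006 -.005 0' 80; python3 st.py
```

```text
time: 27.6
eef_pos: [0.5589, -0.1476, 0.0921]
eef_rot: [3.113, -0.103, 0.112]
force: [-12.3, 9.8, 18.7]
finger_gap: 0.142
t 27.75 pos [ 0.5599 -0.1506  0.0918] grasp [ 0.5585 -0.15    0.1108] toolz [ 0.0728 -0.0327 -0.9968] yaw -0.066 q [-0.3577  0.1661  1.5663 -0.0052  1.3294 -0.2893] F [-11.3156   1.4338  19.1051] gap 0.14
```

Tilt is much reduced, but the handle may have crept slightly open. I'll release, turn almost half way round, and push the bar shut from behind with closed fingers. That also undoes the remaining tilt.

```bash
python3 -m handwheel '.5 0 0 0 0;.5 0 0 0 0;.5 0 0 0 0;.5 .002 .005 .05 0;.5 .018 .005 .05 0' 40 && python3 -m handwheel '0 0 0 0 -.186;0 0 0 0 -.186;0 0 0 0 -.186;0 0 0 0 -.186;0 0 0 0 -.186;0 0 0 0 -.186;0 0 0 0 -.186;0 0 0 0 -.186;0 0 0 0 -.186;0 0 0 0 -.186;0 0 0 0 -.186;0 0 0 0 -.186;0 0 0 0 -.186;0 0 0 0 -.186;0 0 0 0 -.13;0 0 0 0 0' 30; python3 st.py
```

```text
time: 28.38
eef_pos: [0.5753, -0.14, 0.1875]
eef_rot: [3.112, -0.112, 0.095]
force: [1.5, -0.4, 0.8]
finger_gap: 0.503
time: 30.38
eef_pos: [0.576, -0.1451, 0.1776]
eef_rot: [0.464, -3.027, -0.045]
force: [0.1, -0.5, -0.3]
finger_gap: -0.001
t 30.52 pos [ 0.5761 -0.1448  0.1778] grasp [ 0.5776 -0.1452  0.1967] toolz [-0.0823  0.0166 -0.9965] yaw -2.835 q [-0.3355  0.2611  1.2782 -0.0115  1.6855  2.4998] F [-0.152  -0.0238  0.4421] gap -0.004
```

```bash
python3 -m handwheel '0 .018 .007 0 0;0 0 0 -.04 0;0 0 0 -.035 0;0 0 0 -.005 0;0 0 0 0 0' 30; python3 st.py
```

```text
time: 31.15
eef_pos: [0.5959, -0.1375, 0.0985]
eef_rot: [0.476, -3.03, -0.04]
force: [0.3, -0.5, 0.1]
finger_gap: 0.002
t 31.3 pos [ 0.5963 -0.1376  0.0992] grasp [ 0.5977 -0.1379  0.1182] toolz [-0.0761  0.0141 -0.997 ] yaw -2.829 q [-0.3141  0.3366  1.3409 -0.0101  1.5409  2.5168] F [-0.6337  0.0901  0.4743] gap 0.001
```

```bash
python3 -m handwheel '0 -.008 0 0 0;0 -.008 0 0 0;0 -.006 0 0 0;0 -.006 0 -.001 0;0 -.006 0 -.001 0;0 -.006 0 -.001 0' 30; python3 st.py
```

```text
time: 32.05
eef_pos: [0.5699, -0.1385, 0.1036]
eef_rot: [0.484, -3.075, -0.022]
force: [17.4, -0.0, -6.2]
finger_gap: 0.001
t 32.2 pos [ 0.5699 -0.1384  0.1036] grasp [ 0.5705 -0.1386  0.1226] toolz [-0.0304  0.0095 -0.9995] yaw -2.829 q [-0.3344  0.2473  1.4433 -0.001   1.4828  2.495 ] F [16.6244  0.2721 -6.2516] gap -0.003
```

```bash
python3 -m handwheel '0 -.005 0 0 0;0 -.005 0 0 0' 30; python3 st.py; python3 -m handwheel '0 .02 0 0 0;0 .02 0 .02 0;0 0 0 .06 0;0 0 0 .05 0;0 0 0 0 0';python3 st.py
python3 - <<'E'
from h import *
S=r.read_camera("side");save(S,"shut",(240,150,330,217))
E
```

```text
time: 32.45
eef_pos: [0.5704, -0.1384, 0.1042]
eef_rot: [0.49, -3.101, -0.013]
force: [15.3, -0.0, -8.4]
finger_gap: 0.005
t 32.6 pos [ 0.5704 -0.1384  0.1041] grasp [ 0.5704 -0.1386  0.1231] toolz [-0.0029  0.0081 -1.    ] yaw -2.828 q [-0.3383  0.2291  1.464   0.0067  1.4539  2.4891] F [15.6052 -0.2717 -8.4911] gap 0.0
time: 33.22
eef_pos: [0.6087, -0.1378, 0.2353]
eef_rot: [0.489, -3.097, -0.017]
force: [0.3, 0.1, -0.5]
finger_gap: 0.001
t 33.38 pos [ 0.607  -0.1372  0.2301] grasp [ 0.6073 -0.1374  0.249 ] toolz [-0.0161  0.0122 -0.9998] yaw -2.828 q [-0.3169  0.2633  1.1702  0.0067  1.7272  2.5125] F [-0.18    0.0925 -0.7914] gap -0.002
```

View pics/shut.png

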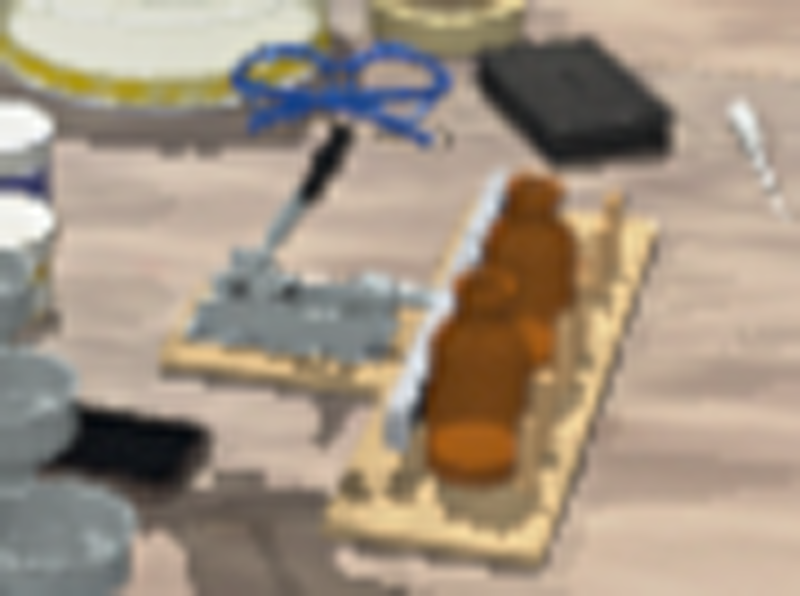

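The clamp is shut, both bottles are upright against their pegs, and the tool tilt is gone. Now I'll work out bottle axes and funnel positions.

Run:
```python
from h import *
np.set_printoptions(precision=4,suppress=True)
S=r.read_camera("side");T=r.read_camera("top")
def xat(p,col,y,z):
    from scipy.optimize import brentq
    return brentq(lambda x:proj(p,(x,y,z))[0]-col,.3,.6)
print("front x neck",xat(S,240+490/8.89,-.056,.108),"body",xat(S,240+475/8.89,-.056,.045),"rear neck",xat(S,240+536.5/8.89,-.1665,.108))
for p,n in((T,"T"),(S,"S")):
    for l in r.landmark_of(p,"bottle_1_mid"): print(n,px(l),round(l["score"],2),atz(p,px(l),.0645))
    for l in r.cut_out(p,"bottle_1_mid"): b=np.array(l["box"])*[512,384,512,384];print(n,"box",b,round(l["score"],2),atz(p,b[:2],.0645))
    for l in r.cut_out(p,"funnel_1_collar"):
        b=np.array(l["box"])*[512,384,512,384];print(n,"funnel",b,round(l["score"],2))
    for l in r.landmark_of(p,"funnel_1_collar"): print(n,"fl",px(l),round(l["score"],2),atz(p,px(l),.185))
a=rect(T,.117,.36,.50,-.24,.02,3);b=rect(T,.196,.5,.7,.1,.42,2.4)
W=780;a=cv2.resize(a,(390,int(390*a.shape[0]/a.shape[1])));b=cv2.resize(b,(390,int(390*b.shape[0]/b.shape[1])))
c=rect(S,.117,.36,.50,-.24,.02,3);d=rect(S,.196,.5,.7,.1,.42,2.4)
c=cv2.resize(c,(390,a.shape[0]));d=cv2.resize(d,(390,b.shape[0]))
cv2.imwrite("pics/mm.png",np.vstack([np.hstack([a,c]),np.hstack([b,d])]));print(a.shape,b.shape)
```

```text
front x neck 0.4402674009012814 body 0.44501931894673796 rear neck 0.43492500740406775
T [296.6016 209.8944] 0.6 [ 0.4289 -0.0603  0.0645]
T [225.3824 197.9904] 0.17 [0.6443 0.2309 0.0645]
T box [225.6384 200.2176  11.8784  15.7824] 0.75 [0.6329 0.2347 0.0645]
T box [292.9664 209.2416  10.496   13.7088] 0.66 [ 0.44   -0.0457  0.0645]
T box [310.4768 202.1376  77.0048  50.496 ] 0.63 [ 0.4339 -0.1419  0.0645]
T funnel [205.9776 217.152   13.0048  16.0896] 0.76
T funnel [147.0464 291.456   16.0768  14.2848] 0.73
T funnel [313.0368 200.64    74.0864  53.1072] 0.54
T fl [309.2992 207.2832] 0.63 [ 0.384  -0.0911  0.185 ]
T fl [146.176 290.112] 0.62 [0.3673 0.7274 0.185 ]
T fl [207.616  217.1136] 0.57 [0.5517 0.3534 0.185 ]
S [294.2976 193.8816] 0.65 [ 0.438  -0.0337  0.0645]
S box [294.4    195.1488  13.2096  27.1104] 0.76 [ 0.4356 -0.0224  0.0645]
S funnel [264.704  332.6976  27.392   38.592 ] 0.77
S funnel [243.5584 210.5088  23.9104  15.7824] 0.66
S fl [262.2976 325.5168] 0.63 [0.3661 0.8373 0.185 ]
S fl [245.2992 210.5856] 0.56 [0.5505 0.348  0.185 ]
S fl [302.2848 183.5136] 0.44 [0.3893 0.0913 0.185 ]
(210, 390, 3) (243, 390, 3)
```

View pics/mm.png

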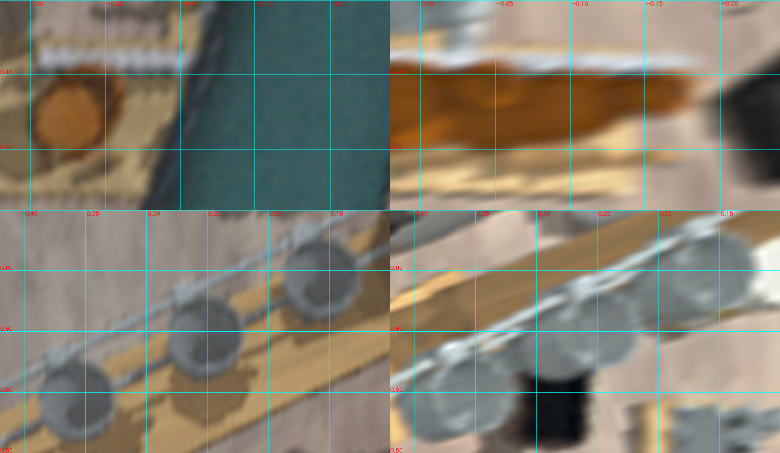

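The top rectification puts bottle A near (0.441, -0.050 to -0.056) and the funnels near (0.548,0.355), (0.598,0.252) and (0.645,0.156). To get bottle y accurately I'll probe the necks by closing the jaws on them gently.

```bash
python3 -m handwheel '.7 -.024 .012 0 .177;.7 -.024 .012 0 .177;.7 -.024 .012 0 .177;.7 -.024 .012 0 .177;.7 -.024 .012 0 .177;.7 -.024 .012 0 .177;.7 -.024 .012 0 .177;.7 0 0 0 0' 20; python3 st.py
```

```text
time: 34.92
eef_pos: [0.4344, -0.0511, 0.2298]
eef_rot: [2.231, -2.184, -0.0]
force: [0.8, 0.1, -0.7]
finger_gap: 0.699
t 35.08 pos [ 0.4355 -0.0517  0.2295] grasp [ 0.4358 -0.0515  0.2485] toolz [-0.014  -0.0139 -0.9998] yaw -1.551 q [-0.2352 -0.1546  1.6089 -0.0169  1.6976  1.314 ] F [ 0.1883 -0.1998  0.0193] gap 0.702
```

```bash
python3 -m handwheel '.7 .005 -.002 -.05 -.03;.7 0 0 -.05 0;.7 0 0 -.022 0;.7 0 0 0 0' 20; python3 st.py;  python3 -m handwheel '.5 0 0 0 0;.42 0 0 0 0;.36 0 0 0 0;.3 0 0 0 0;.3 0 0 0 0' 20; python3 st.py
```

```text
time: 35.58
eef_pos: [0.4444, -0.0561, 0.1045]
eef_rot: [2.187, -2.229, 0.003]
force: [0.3, -0.3, 0.1]
finger_gap: 0.703
t 35.73 pos [ 0.4458 -0.0564  0.1069] grasp [ 0.446  -0.0561  0.1259] toolz [-0.0073 -0.0155 -0.9999] yaw -1.589 q [-0.2399 -0.0748  1.784  -0.0169  1.4358  1.3518] F [ 0.6113 -0.0905 -0.2293] gap 0.698
time: 36.35
eef_pos: [0.4477, -0.0534, 0.1122]
eef_rot: [2.197, -2.236, 0.01]
force: [0.3, 1.1, -3.0]
finger_gap: 0.336
t 36.5 pos [ 0.4477 -0.0534  0.1121] grasp [ 0.4478 -0.0532  0.1311] toolz [-0.0007 -0.0097 -1.    ] yaw -1.589 q [-0.2377 -0.0798  1.7777 -0.0097  1.4421  1.3522] F [-0.8807  1.7649 -1.4006] gap 0.338
```

```bash
python3 -m handwheel '.7 0 0 0 0;.7 -.004 0 0 .177;.7 0 0 0 .177;.7 0 0 0 .177;.7 0 0 0 .177;.7 0 0 0 .177;.7 0 0 0 .177;.7 0 0 0 .177;.7 0 0 0 .177;.7 0 0 -.005 .177' 20; python3 st.py;  python3 -m handwheel '.5 0 0 -.003 0;.42 0 0 0 0;.36 0 0 0 0;.3 0 0 0 0;.3 0 0 0 0' 20; python3 st.py
```

```text
time: 37.75
eef_pos: [0.4507, -0.0607, 0.1146]
eef_rot: [-3.139, -0.085, -0.05]
force: [0.1, 0.4, -0.0]
finger_gap: 0.699
t 37.9 pos [ 0.45   -0.0605  0.1137] grasp [ 0.4495 -0.0606  0.1327] toolz [ 0.0297  0.0022 -0.9996] yaw 0.05 q [-0.2659 -0.0952  1.7889  0.0101  1.4198 -0.3171] F [ 0.1106 -0.1344  0.1741] gap 0.703
time: 38.52
eef_pos: [0.4469, -0.0605, 0.1114]
eef_rot: [-3.14, -0.06, -0.035]
force: [-3.3, 0.7, 1.7]
finger_gap: 0.337
t 38.67 pos [ 0.447  -0.0605  0.1114] grasp [ 0.4465 -0.0605  0.1303] toolz [ 0.0221  0.0017 -0.9998] yaw 0.039 q [-0.2658 -0.0949  1.7933  0.0075  1.4223 -0.3055] F [-2.6577  0.7746  2.5031] gap 0.339
```

```bash
python3 -m handwheel '.3 0 0 0 0;.3 0 0 0 0;.3 0 0 0 0;.3 0 0 0 0;.3 0 0 0 0;.3 0 0 0 0' 20; python3 st.py
```

```text
time: 39.42
eef_pos: [0.447, -0.0605, 0.1114]
eef_rot: [-3.14, -0.06, -0.034]
force: [-3.3, 0.2, 2.6]
finger_gap: 0.342
t 39.58 pos [ 0.447  -0.0605  0.1114] grasp [ 0.4466 -0.0605  0.1303] toolz [ 0.0219  0.0017 -0.9998] yaw 0.039 q [-0.2658 -0.0947  1.7931  0.0075  1.4225 -0.3053] F [-3.1302  0.6769  2.9975] gap 0.335
```

Bottle A's axis by touch is about (0.4465, -0.053), so pocket 2's bottle should be at about (0.4445, -0.163). Now to the right-hand funnel at about (0.6455, 0.155).

```bash
python3 -m handwheel '1 0 0 0 0;1 0 0 0 0;1 0 0 .05 0;1 0 0 .05 0;1 0 0 .045 0;1 .0284 .0308 0 -.164;1 .0284 .0308 0 -.164;1 .0284 .0308 0 -.164;1 .0284 .0308 0 -.164;1 .0284 .0308 0 -.164;1 .0284 .0308 0 -.164;1 .0284 .0308 0 -.164;1 0 0 0 0' 20; python3 st.py
```

```text
time: 41.2
eef_pos: [0.6568, 0.1626, 0.2586]
eef_rot: [2.623, -1.701, 0.053]
force: [0.6, -0.2, -0.4]
finger_gap: 1.001
t 41.35 pos [0.6557 0.1605 0.2605] grasp [0.6553 0.1611 0.2795] toolz [ 0.0222 -0.0313 -0.9993] yaw -1.152 q [ 0.1729  0.3607  0.987  -0.0355  1.7772  1.3172] F [ 0.3976 -0.4947  0.0648] gap 1.006
```

```bash
python3 -m handwheel '1 -.010 -.006 -.02 .042;1 0 0 -.04 0;1 0 0 -.03 0;1 0 0 -.01 0;1 0 0 0 0' 20; python3 st.py
```

```text
time: 41.98
eef_pos: [0.6437, 0.1478, 0.1667]
eef_rot: [2.662, -1.655, 0.073]
force: [0.1, 0.0, 0.2]
finger_gap: 0.998
t 42.12 pos [0.6445 0.1482 0.1681] grasp [0.6438 0.1488 0.187 ] toolz [ 0.0386 -0.0294 -0.9988] yaw -1.113 q [ 0.1576  0.3315  1.2073 -0.0351  1.5692  1.2696] F [-0.0398  0.0043  0.6052] gap 0.997
```

```bash
python3 -m handwheel '1 .002 .006 -.008 0;1 0 0 -.002 0;.8 0 0 0 0;.7 0 0 0 0;.6 0 0 0 0;.6 0 0 0 0;.6 0 0 0 0;.6 0 0 0 0' 25; python3 st.py
```

```text
time: 43.12
eef_pos: [0.6485, 0.1552, 0.1609]
eef_rot: [2.667, -1.657, 0.083]
force: [0.5, -0.7, 0.8]
finger_gap: 0.718
t 43.27 pos [0.6485 0.1552 0.1609] grasp [0.6476 0.1557 0.1799] toolz [ 0.0445 -0.0288 -0.9986] yaw -1.112 q [ 0.1673  0.3425  1.2075 -0.0358  1.5525  1.2791] F [ 0.3406 -0.0621  0.4602] gap 0.717
```

```bash
python3 -m handwheel '.5 0 0 0 0;.5 0 0 .012 0;.5 0 0 .02 0;.5 0 0 .02 0;.5 0 0 0 0' 45; python3 st.py
```

```text
time: 43.9
eef_pos: [0.6484, 0.1557, 0.2169]
eef_rot: [-2.668, 1.657, -0.083]
force: [-0.6, -0.6, -1.6]
finger_gap: 0.714
t 44.05 pos [0.6474 0.1555 0.214 ] grasp [0.6466 0.1561 0.233 ] toolz [ 0.0407 -0.0285 -0.9988] yaw -1.112 q [ 0.1677  0.3276  1.1215 -0.035   1.657   1.2756] F [ 0.1196  0.116  -1.2612] gap 0.713
```

```bash
python3 -m handwheel '.5 -.018 -.009 .003 0;.5 -.036 -.018 .003 0;.5 -.025 -.049 .002 -.08;.5 -.025 -.049 0 -.08;.5 -.025 -.049 0 -.08;.5 -.025 -.049 0 -.08;.5 -.025 -.049 0 -.08;.5 -.022 -.044 0 -.075;.5 0 0 0 0;.5 0 0 0 0' 45; python3 st.py
python3 - <<'E'
from h import *
S=r.read_camera("side");save(S,"ins",(265,130,335,182))
E
```

```text
time: 45.3
eef_pos: [0.4327, -0.1673, 0.2086]
eef_rot: [2.171, -2.236, 0.043]
force: [-0.1, 0.8, -0.2]
finger_gap: 0.714
t 45.45 pos [ 0.4331 -0.1669  0.2088] grasp [ 0.4331 -0.1662  0.2278] toolz [ 0.0017 -0.0374 -0.9993] yaw -1.599 q [-0.4671 -0.1109  1.6117 -0.0327  1.6224  1.1297] F [-0.1116 -0.2339 -0.6268] gap 0.715
```

```bash
python3 -m handwheel '.5 .0115 .003 0 .01;.5 0 0 0 0' 45; python3 st.py
python3 - <<'E'
from h import *
S=r.read_camera("side");x0,y0=262,125
im=cv2.resize(S["image"][y0:y0+75,x0:x0+80],(800,750),interpolation=2)[:600]
cv2.imwrite("pics/ins.png",im[:,:,::-1])
for X in[(.4446,-.163,.142),(.4446,-.163,.117),(.4465,-.053,.117),(.4446,-.163,.228)]: print(X,((proj(S,X)-[x0,y0])*10).round())
E
```

```text
time: 45.75
eef_pos: [0.4467, -0.162, 0.2091]
eef_rot: [2.19, -2.219, 0.045]
force: [0.6, 0.8, -1.4]
finger_gap: 0.718
t 45.9 pos [ 0.446  -0.1624  0.2091] grasp [ 0.446  -0.1617  0.2281] toolz [ 0.0029 -0.0375 -0.9993] yaw -1.585 q [-0.4462 -0.0874  1.5896 -0.0327  1.6206  1.137 ] F [ 0.1816 -0.2867 -0.3341] gap 0.715
(0.4446, -0.163, 0.142) [365. 409.]
(0.4446, -0.163, 0.117) [363. 458.]
(0.4465, -0.053, 0.117) [317. 562.]
(0.4446, -0.163, 0.228) [375. 235.]
```

View pics/ins.png

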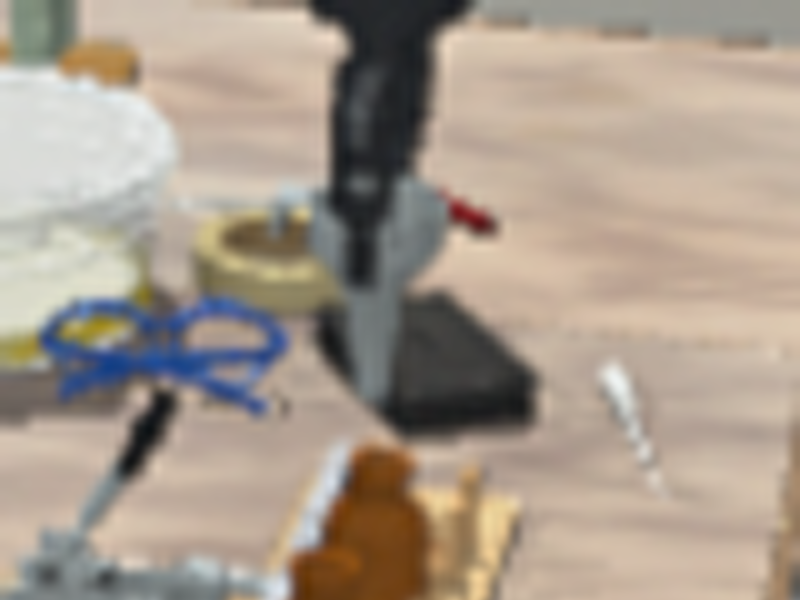

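That was my 16th and last picture. It shows the stem tip at (372,405) and bottle B's neck centred at column 383, so the tip needs about 5–6 mm towards -x. I'll lower in small steps and watch the force.

```bash
python3 -m handwheel '.5 -.0055 -.001 0 0;.5 0 0 -.012 0;.5 0 0 0 0' 45; python3 st.py;python3 -m handwheel '.5 0 0 -.008 0;.5 0 0 -.006 0;.5 0 0 -.004 0;.5 0 0 0 0' 45; python3 st.py
```

```text
time: 46.32
eef_pos: [0.4392, -0.1639, 0.1961]
eef_rot: [2.186, -2.221, 0.044]
force: [-0.2, 0.6, -0.9]
finger_gap: 0.72
t 46.48 pos [ 0.4399 -0.1642  0.1974] grasp [ 0.4398 -0.1634  0.2164] toolz [ 0.0044 -0.0386 -0.9992] yaw -1.587 q [-0.4552 -0.0969  1.6215 -0.0328  1.596   1.1301] F [-0.0949 -0.0815 -0.8122] gap 0.719
time: 46.98
eef_pos: [0.4402, -0.1642, 0.1785]
eef_rot: [2.187, -2.221, 0.049]
force: [0.2, -0.3, -1.2]
finger_gap: 0.714
t 47.12 pos [ 0.4405 -0.1644  0.179 ] grasp [ 0.4404 -0.1636  0.198 ] toolz [ 0.0059 -0.0393 -0.9992] yaw -1.587 q [-0.4551 -0.0895  1.6513 -0.0327  1.5572  1.1314] F [-0.3987  0.1761 -1.2686] gap 0.715
```

```bash
python3 -m handwheel '.5 0 0 -.005 0;.5 0 0 -.005 0;.5 0 0 -.003 0;.5 0 0 0 0' 45; python3 st.py
```

```text
time: 47.62
eef_pos: [0.4407, -0.1644, 0.1655]
eef_rot: [2.188, -2.222, 0.051]
force: [-0.9, -0.5, -0.9]
finger_gap: 0.715
t 47.77 pos [ 0.4409 -0.1645  0.166 ] grasp [ 0.4407 -0.1638  0.1849] toolz [ 0.0073 -0.04   -0.9992] yaw -1.587 q [-0.4551 -0.0835  1.6721 -0.0328  1.5289  1.1323] F [-0.5293 -0.0362 -0.8955] gap 0.714
```

```bash
python3 -m handwheel '.5 0 0 -.005 0;.5 0 0 -.004 0;.5 0 0 -.002 0;.5 0 0 0 0' 45; python3 st.py
```

```text
time: 48.28
eef_pos: [0.4408, -0.1649, 0.1546]
eef_rot: [2.187, -2.222, 0.054]
force: [-0.7, -0.1, -0.8]
finger_gap: 0.713
t 48.42 pos [ 0.4409 -0.1649  0.1547] grasp [ 0.4407 -0.1642  0.1737] toolz [ 0.0075 -0.041  -0.9991] yaw -1.587 q [-0.4553 -0.0777  1.6893 -0.0336  1.5053  1.1331] F [-0.5494 -0.2018 -1.4439] gap 0.713
```

```bash
python3 -m handwheel '.5 0 0 -.003 0;.5 0 0 -.002 0;.5 0 0 0 0' 45; python3 st.py
```

```text
time: 48.8
eef_pos: [0.4407, -0.1653, 0.15]
eef_rot: [2.186, -2.222, 0.055]
force: [-0.7, -1.1, -0.5]
finger_gap: 0.714
t 48.95 pos [ 0.4407 -0.1653  0.15  ] grasp [ 0.4406 -0.1645  0.169 ] toolz [ 0.0075 -0.042  -0.9991] yaw -1.587 q [-0.4554 -0.0752  1.6965 -0.0346  1.4951  1.1335] F [-0.8976 -0.6755 -1.0457] gap 0.712
```

```bash
python3 -m handwheel '.78 0 0 0 0;.85 0 0 0 0;1 0 0 0 0;1 0 0 0 0;1 0 0 .03 0;1 0 0 .04 0;1 0 0 .04 0;1 .026 .06 0 .08;1 .026 .06 0 .08;1 .026 .06 0 .08;1 .026 .06 0 .08;1 .026 .06 0 .08;1 .026 .06 0 .08;1 0 .05 0 0;1 0 0 0 0' 25; python3 st.py
python3 - <<'E'
from h import *
np.set_printoptions(precision=4,suppress=True)
S=r.read_camera("side");T=r.read_camera("top")
for p,n in((T,"T"),(S,"S")):
    for l in r.landmark_of(p,"funnel_1_collar"): print(n,"fl",px(l),round(l["score"],2),atz(p,px(l),.1655),atz(p,px(l),.18))
    for l in r.cut_out(p,"funnel_1_collar"):
        b=np.array(l["box"])*[512,384,512,384];print(n,"box",b,round(l["score"],2))
    print("expect",proj(p,(.441,-.163,.1655)))
E
```

```text
time: 50.82
eef_pos: [0.5924, 0.2371, 0.2633]
eef_rot: [2.673, -1.632, 0.07]
force: [0.2, -0.5, -1.0]
finger_gap: 1.0
t 50.98 pos [0.5927 0.2338 0.2637] grasp [0.5921 0.2345 0.2827] toolz [ 0.0336 -0.0327 -0.9989] yaw -1.101 q [ 0.308   0.2675  1.0995 -0.0421  1.7523  1.4005] F [ 0.0212 -0.6291  0.1216] gap 1.001
T fl [207.7184 218.112 ] 0.7 [0.5535 0.3547 0.1655] [0.5487 0.3549 0.18  ]
T fl [216.4224 196.1856] 0.64 [0.635  0.2732 0.1655] [0.6295 0.274  0.18  ]
T box [146.1248 291.8016   9.6768  14.592 ] 0.52
T box [205.3632 216.4608  13.312   13.5168] 0.43
expect [316.2031 192.0872]
S fl [261.5808 325.0176] 0.89 [0.3724 0.8187 0.1655] [0.3692 0.8318 0.18  ]
S fl [246.2208 210.2016] 0.77 [0.5572 0.3138 0.1655] [0.5504 0.3368 0.18  ]
S box [263.0656 332.3136  25.4976  34.4064] 0.62
S box [242.1248 210.8544  19.2     14.0928] 0.49
expect [299.5643 161.3119]
```

```bash
cat > asc.py <<'E'
from h import *
import sys
def asc(p,c0,c1,r0,r1):
    h=cv2.cvtColor(p["image"],cv2.COLOR_RGB2HSV).astype(int)
    print(c0,c1)
    for i in range(r0,r1): print(i,"".join("o" if (h[i,j,0]<18 and h[i,j,1]>150) else "#" if h[i,j,2]<60 else "+" if h[i,j,1]<45 and h[i,j,2]<190 else "." for j in range(c0,c1)))
a=[int(v) for v in sys.argv[2:]];asc(r.read_camera(sys.argv[1]),*a)
E
python3 asc.py side 278 320 148 205; python3 asc.py top 295 335 180 210
```

```text
278 320
148 ++........................................
149 +++.......................................
150 +++.......................................
151 ..+.......................................
152 ..........................................
153 +.+.......................................
154 ++.+++++................+++++.............
155 ++++.....+.........+++++++++++............
156 +..........+...+#++++++++++++++...........
157 ...++..+++..+++++++++++++++++++++.........
158 +.+......++....+++++++++++++++++++++......
159 ..++++++++.....+++++++++++++++++++++......
160 ............++++++++++++++++++++++++......
161 ......+++..+++++++++++++++++++++++#+++....
162 .....++++.++++++++++++++++++++++++##++...+
163 ++++.....+..+++++++++++++++++++++####+.+..
164 #+..+....++...+++++++++++++++########+....
165 #+....++...+.+++++++++++++++#########.....
166 #++++...+++..+..+++++++++++##########+...+
167 +++++++..++..+.+..++++++++#####++++++.....
168 +..++++.+..+......++++++++.++.....+.......
169 +..+++++.+.........++++++.................
170 ....................++++..................
171 .......
[... 2244 characters left out ...]
+++++++++++++............
195 ++........++++++++++++++++++............
196 .++.....+++++++.++++++++++++............
197 ......++++++++...++++++++++.............
198 ...++++++++....o..++++++++..............
199 .++++++++......ooo..++++................
200 +++++++........oooo.....o...............
201 +++++.........o.oooooooo................
202 +.+............ooooooooo................
203 o...............ooooooo.................
204 ..............o.ooooooo.................
205 ..o.............oooooo..................
206 .o.................oo................+++
207 ...o..............................+..+++
208 oooo.............................+..++++
209 oooo.........................+..++..++++
```

Funnel 1 sits upright in bottle B's neck; the cone is centred at column about 299.8, as expected. Now the middle funnel.

```bash
python3 -m handwheel '1 .007 .0195 -.02 -.01;1 0 0 -.04 0;1 0 0 -.025 0;1 0 0 0 0' 25; python3 st.py
```

```text
time: 51.88
eef_pos: [0.5998, 0.2556, 0.1728]
eef_rot: [2.658, -1.655, 0.069]
force: [0.6, 0.1, 0.1]
finger_gap: 1.001
t 52.02 pos [0.6011 0.2558 0.1762] grasp [0.6004 0.2563 0.1952] toolz [ 0.0373 -0.0295 -0.9989] yaw -1.115 q [ 0.3355  0.3166  1.2103 -0.0401  1.5892  1.4484] F [-0.3535  0.2578  0.107 ] gap 0.995
```

```bash
python3 -m handwheel '1 -.001 -.002 -.016 0;1 0 0 -.003 0;.8 0 0 0 0;.7 0 0 0 0;.6 0 0 0 0;.6 0 0 0 0;.6 0 0 0 0;.6 0 0 0 0' 25; python3 st.py; python3 -m handwheel '.5 0 0 0 0;.5 0 0 .012 0;.5 0 0 .02 0;.5 0 0 .02 0;.5 0 0 0 0' 45; python3 st.py
```

```text
time: 53.02
eef_pos: [0.6027, 0.2535, 0.1619]
eef_rot: [-2.663, 1.661, -0.085]
force: [-0.1, -1.3, -0.3]
finger_gap: 0.717
t 53.17 pos [0.6027 0.2535 0.1619] grasp [0.6018 0.254  0.1809] toolz [ 0.0469 -0.0274 -0.9985] yaw -1.116 q [ 0.3319  0.3161  1.2395 -0.0412  1.5505  1.4476] F [-0.1535 -0.8941 -0.0889] gap 0.721
time: 53.8
eef_pos: [0.6027, 0.2546, 0.2189]
eef_rot: [-2.661, 1.659, -0.086]
force: [0.3, -0.2, -0.7]
finger_gap: 0.718
t 53.95 pos [0.6018 0.2543 0.216 ] grasp [0.5929 0.2405 0.2065] toolz [0.4691 0.7269 0.5017] yaw -0.28 q [ 0.3326  0.3001  1.1527 -0.0396  1.6549  1.4434] F [-0.2664  0.1082 -1.3209] gap 0.715
```

```bash
python3 -m handwheel '.5 -.018 -.009 .003 0;.5 -.036 -.018 .003 0;.5 -.017 -.047 0 -.078;.5 -.017 -.047 0 -.078;.5 -.017 -.047 0 -.078;.5 -.017 -.047 0 -.078;.5 -.017 -.047 0 -.078;.5 -.014 -.04 0 -.078;.5 0 0 0 0;.5 0 0 0 0' 45; python3 st.py
```

```text
time: 55.2
eef_pos: [0.4367, -0.0556, 0.2088]
eef_rot: [2.176, -2.232, 0.052]
force: [0.6, 0.1, -0.4]
finger_gap: 0.713
t 55.35 pos [ 0.4369 -0.0552  0.2089] grasp [ 0.4368 -0.0544  0.2279] toolz [ 0.0059 -0.0409 -0.9991] yaw -1.595 q [-0.2259 -0.1626  1.657  -0.0386  1.6323  1.3662] F [ 0.3296 -0.0635 -0.9293] gap 0.714
```

```bash
python3 -m handwheel '.5 .0075 .001 -.006 .008;.5 0 0 0 0' 45; python3 st.py; python3 asc.py side 275 315 130 210
python3 - <<'E'
from h import *
S=r.read_camera("side")
for X in[(.4445,-.0535,.22),(.4445,-.0535,.14),(.4445,-.0535,.117)]: print(X,proj(S,X).round(1))
E
```

```text
time: 55.6
eef_pos: [0.4456, -0.0525, 0.2024]
eef_rot: [2.191, -2.217, 0.052]
force: [-0.2, 0.1, -0.1]
finger_gap: 0.711
t 55.75 pos [ 0.4455 -0.0527  0.203 ] grasp [ 0.4454 -0.052   0.222 ] toolz [ 0.0074 -0.0407 -0.9991] yaw -1.583 q [-0.2164 -0.1425  1.6513 -0.0383  1.6169  1.3647] F [ 0.2892  0.0522 -0.6749] gap 0.713
275 315
130 .............+################++........
131 .............+################++........
132 .............#################+.........
133 .............#################+.........
134 .............#################..........
135 .............+################..........
136 .............++##############+..........
137 ...............++##########+++..........
138 ................++########++............
139 .......+++++.....+########+.............
140 .....+++++++++..++########+.............
141 ........+++++++++#########+.............
142 ...............++#########..............
143 +++.............+#+++#####..............
144 +...............+#+++####+..ooo.........
145 +++.+..+++++++.++#++#####++...o.o.......
146 +++++...........#+++#####++.....o.o.....
147
[... 2246 characters left out ...]

197 .++.....++++.oooooooooo.................
198 ........+++..oooooooooo.................
199 ........+++..oooooooooo.................
200 .........++..oooooooooo.................
201 .............oooooooooo.................
202 ..............ooooooooo.................
203 ...............ooooooo..................
204 ........................................
205 ........................................
206 ........................................
207 ........................................
208 ........................................
209 ........................................
(0.4445, -0.0535, 0.22) [295.2 159.7]
(0.4445, -0.0535, 0.14) [294.4 176.5]
(0.4445, -0.0535, 0.117) [294.2 181.2]
```

Side pixels show the stem about 1 px (4–5 mm) to the -x side of the neck. I'll shift +4 mm in x and lower with force checks.

```bash
python3 -m handwheel '.5 .004 -.001 0 0;.5 0 0 -.010 0;.5 0 0 -.008 0;.5 0 0 -.003 0;.5 0 0 0 0' 45; python3 st.py
```

```text
time: 56.48
eef_pos: [0.4492, -0.0543, 0.1805]
eef_rot: [2.189, -2.22, 0.053]
force: [-0.5, -0.2, -0.8]
finger_gap: 0.712
t 56.62 pos [ 0.4495 -0.0544  0.181 ] grasp [ 0.4493 -0.0536  0.2   ] toolz [ 0.0081 -0.0411 -0.9991] yaw -1.585 q [-0.2181 -0.1256  1.6801 -0.0384  1.5703  1.3662] F [ 0.3807  0.1461 -0.9726] gap 0.717
```

```bash
python3 -m handwheel '.5 0 0 -.004 0;.5 0 0 -.004 0;.5 0 0 -.003 0;.5 0 0 0 0' 45; python3 st.py; python3 -m handwheel '.5 0 0 -.004 0;.5 0 0 -.003 0;.5 0 0 0 0' 45; python3 st.py
```

```text
time: 57.12
eef_pos: [0.4498, -0.0544, 0.17]
eef_rot: [2.19, -2.22, 0.056]
force: [-0.7, 0.1, -0.7]
finger_gap: 0.715
t 57.27 pos [ 0.45   -0.0545  0.1703] grasp [ 0.4498 -0.0537  0.1893] toolz [ 0.0101 -0.0415 -0.9991] yaw -1.585 q [-0.218  -0.121   1.6974 -0.0383  1.5463  1.3671] F [-0.561  -0.2691 -0.9274] gap 0.709
time: 57.65
eef_pos: [0.4502, -0.0545, 0.1631]
eef_rot: [2.191, -2.221, 0.058]
force: [0.4, 0.7, -1.3]
finger_gap: 0.71
t 57.8 pos [ 0.4503 -0.0545  0.1634] grasp [ 0.4501 -0.0537  0.1824] toolz [ 0.0112 -0.0417 -0.9991] yaw -1.585 q [-0.218  -0.1176  1.7083 -0.0384  1.531   1.3677] F [ 0.1745  0.4709 -0.4503] gap 0.713
```

```bash
python3 -m handwheel '.5 -.001 0 -.004 0;.5 0 0 -.004 0;.5 0 0 0 0' 45; python3 st.py; python3 -m handwheel '.5 0 0 -.003 0;.5 0 0 -.002 0;.5 0 0 0 0' 45; python3 st.py
```

```text
time: 58.18
eef_pos: [0.4495, -0.0543, 0.1551]
eef_rot: [2.192, -2.222, 0.059]
force: [-0.1, 1.3, -0.8]
finger_gap: 0.716
t 58.33 pos [ 0.4496 -0.0543  0.1554] grasp [ 0.4494 -0.0536  0.1744] toolz [ 0.0123 -0.0413 -0.9991] yaw -1.585 q [-0.2184 -0.116   1.7229 -0.0377  1.5138  1.3678] F [ 0.1072  0.6978 -0.9043] gap 0.718
time: 58.7
eef_pos: [0.4498, -0.054, 0.1506]
eef_rot: [2.192, -2.222, 0.059]
force: [-0.3, 1.2, -0.5]
finger_gap: 0.714
t 58.85 pos [ 0.4498 -0.054   0.1506] grasp [ 0.4496 -0.0533  0.1696] toolz [ 0.013  -0.0407 -0.9991] yaw -1.585 q [-0.2182 -0.1133  1.7301 -0.037   1.5033  1.3682] F [-0.3582  0.191  -1.2296] gap 0.714
```

Releasing, rising straight up and moving clear to the right-hand side (back toward the start).

```bash
python3 -m handwheel '.78 0 0 0 0;.85 0 0 0 0;1 0 0 0 0;1 0 0 0 0;1 0 0 .03 0;1 0 0 .04 0;1 0 0 .05 0;1 -.05 .02 .02 0;1 -.05 .02 .02 0;1 0 .06 0 0;1 0 .06 0 0;1 0 .06 0 0;1 0 .06 0 0;1 0 0 0 0;1 0 0 0 0'; python3 st.py; python3 asc.py side 270 320 150 205; python3 asc.py top 275 340 178 222; python3 asc.py side 215 262 180 222;python3 asc.py side 255 285 160 195 | head -5
```

```text
time: 60.72
eef_pos: [0.3453, 0.2314, 0.3172]
eef_rot: [2.188, -2.233, 0.069]
force: [0.3, 0.2, -0.1]
finger_gap: 0.999
t 60.88 pos [0.3456 0.2307 0.3172] grasp [0.3452 0.2315 0.3362] toolz [ 0.0207 -0.0408 -0.999 ] yaw -1.594 q [ 0.4881 -0.2102  1.484  -0.0478  1.8684  2.0672] F [-0.141  -0.5082  0.1245] gap 0.999
270 320
150 ....+..++++.........................+##++#####+...
151 .....+.++++.........................+#########+...
152 .....+.++.+.........................+#########+...
153 ........+++.........................##########....
154 ....+...++.+++++................++++##########....
155 .....+.+++++.....+.........++++++++####++#####....
156 .++....++..........+...+#+++++++++++##+++#####....
157 .....+.....+...+++..++++++++++++++++###+######....
158 ....++..+.+......++....+++++++++++++##########+...
159 +++++++...++++++++....++++++++++++++#########++...
160 ....................+++++++++++++++#########++....
161 ..............+++..+++++++++++++++++########+....+
162 .....+.......++++.+++++++++++++++++++#####+#+++.++
163 ....+...++++.....+..++++++++++++++++++###++##+.+++
164 +
[... 6977 characters left out ...]
...++++++++++++++++++++++.......
212 ..................++++++++++++++++++++++.......
213 ..................++.+++++++++++++++++++.......
214 ..................+++.++++++++++++++++++.......
215 ...................++.++++++++++++++++++.......
216 ....................+...+++++++++++++++........
217 ..+....................+++++++++++++++.........
218 .......................++++++..................
219 ..+............................................
220 ...............................................
221 ...............................................
255 285
160 ...........+..................
161 ..........+++.+..............+
162 +++++++++++++.......+.......++
163 +++++++++++++......+...++++...
```

Both funnels sit upright in their necks at the expected pixels, the left spare is still hanging, and the handle is unmoved in the side image. The arm is clear, so I'm handing in.

```bash
python3 -c "
from station import r
print(r.job_done(), r.observe()['time'])"
```

```text
the job is handed in; nothing more can be done
the job is handed in; nothing more can be done
```

I finished the job and handed it in at about 61 s of the 210 s. The hand-in gives no verdict.

**What I did:** Only two open bottles were there. I swung the clamp open, stood the bottles in the left and middle pockets, and shut the clamp. Then I lifted the right and middle funnels off the rail and let them drop loosely into the two necks. The left funnel stays hanging as the spare.

**Checks that passed**
- **Clamp:** The handle met its stop at about 16 N. The side picture taken after shutting shows it closed with both bottles upright. In later pixel checks the handle had not moved.
- **Funnels:** Neither funnel met any noticeable resistance on the way in. In the last side image both collars and cones are at the expected pixel positions and look upright.
- **Robot:** The gripper is open and well clear. I saw no bystander touched or bottle knocked, but I did not measure the bystanders again at the end.

**What disagreed or went wrong**
- **Tool tilt:** The tool slowly tilted as it worked, up to about 0.15 rad. I removed most of it by pressing lightly against the clamp handle. That nudged the handle slightly open before step 3, so I pushed it shut again from behind.
- **Bottle position:** Touch and camera estimates of the left bottle's x position differed by 3–7 mm. I aimed between them, and the stem went in freely.
- **Funnel detection:** The network did not recognise the first funnel once it was seated. My final funnel checks therefore relied on pixel masks, since I had used all 16 picture views.

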